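# Fish the room key out of the key well and hang it on the swing arm

### The job

With the hook rod, fish the room key with the teardrop fob out of its narrow bay in the key well, hang it by its ring on the small hook of the cash register's swing arm, and put the rod back in its stand. The rod's old shank is bent, so find the well's back board gently by feel and do not force the rod against the well. Leave the square-fobbed key hanging in its bay and everything else on the counter where it stands, and do not touch the key with the fingers.

Things in the scene. Friction and masses are not known exactly. Their poses are not given: they have to be found in the camera images.
- key_well: fixed walnut box, open top, rim 150 mm high, 79 (x) x 118 (y) mm, on a plinth 99 x 138 mm. Origin: on the counter under the middle of its inside. x runs from the wooden back board (robot's side, inner face x=-33) to the glass pane (inner face x=+33), z up. Two bays, each 66 (x) x 50 (y) mm inside, centred at y=+28 and y=-28, 6 mm partition between, inner floor z=10
- left_peg (a point): dip (centre line) of the 5 mm round iron peg in the bay at y=+28 of the well; axes as the well's. The peg slopes down from the back board, 4.5 mm behind this point, dips here at height 97 mm, and rises to a lip ending 7.5 mm further along +x, lip top 5.4 mm above this point. A ring hung on it has its centre 5 mm below this point
- right_peg (a point): the same peg in the other bay (y=-28)
- key: brass room key with teardrop fob, loose, flat, 5 mm thick, 0.07 to 0.13 kg, hanging free on the peg of either bay, its back face 2 mm off the back board. Origin: centre of its hanging ring (17 mm hole, 5 mm wire). z up along the key, x square to its face, from back board to pane. Lowest point z=-75.5. To free the ring lift it 4 to 9 mm, then carry it 15 mm or more towards the pane
- key_bar (a point): middle of the low edge of the key's thin cross bar, 19 mm below the ring centre and, hanging, 4.5 mm off the back board; axes as the key's. In front (+x) of this edge the bar's underside is a 45 degree bevel. Below is the fob's open window, 17 mm high, at least 20 mm wide: the rod's hook goes in along -x and lifts the key by this edge, its lip rising between edge and back board
- square_key: a second brass key of the same make, its fob a 34 x 31 mm square in place of the teardrop, hanging on the other bay's peg; origin at its ring centre. To be left hanging
- rod_grip (a point): hook rod, loose, 0.12 kg: the centre of its upright wooden handle, 14 (x) x 28 (y) x 53 mm high, gripped across the 14 mm. z up along the rod; its hook points along -x. Below the handle a brass collar 24 (x) x 44 (y) x 5 mm, then a 6 mm round iron shank on the handle's axis
- rod_collar (a point): middle of the underside of the rod's collar, 32 mm below the grip centre. Hook, were the shank straight: a smooth 14 mm wide (y), 3 mm thick strap; level seat for the key's bar 90 mm below this, x=-21 to -18, sloping up to the shank; beyond it a round-topped 3 mm thick lip 4 mm higher than the seat, outer face x=-24. The old shank is bent, differently each time: the hook lies up to 9 mm off along x, either way, and 2 mm in height
- rod_stand: brass stand, fixed, base 110 x 90 mm. Origin: on the counter under the rod's place. A post at x=+36, top z=112, carries two level tines running to x=-28, 9 mm wide, 26 mm apart, top z=112, with 6 mm high lips at the free ends. The rod hangs between them by its collar, hook towards -x; it lifts straight up out and goes straight down in
- stand_rest (a point): where the rod's grip centre lies when the rod hangs in the stand, 144 mm above the counter; axes as the stand's
- swing_hook (a point): hook at the end of the swing arm: this point is where the centre of the key's ring lies when hung in its dip, 145 mm above the counter. 5 mm round iron, pointing along this point's x axis, dip (centre line) 5 mm above this point, then a lip ending 7.5 mm further along x, lip top 11 mm above this point. The arm's axis, 8 mm round, is 20 mm behind (-x) and 14 mm above
- swing_arm (a joint): turn of the black iron swing arm on the right side of the cash register (fixed, 380 x 285 x 465 mm high, to the left of the work), rad, positive anticlockwise from above; at 0 it runs from its pin along the world's -y and its hook points along +x. The hook is 240 mm from the pin. It stays put until about 1 N at the hook turns it
- inkwell: cut-glass inkwell, loose, 56 mm square, 56 mm high, origin under its centre
- desk_bell: brass call bell, loose, 80 mm round, 54 mm high, origin under its centre
- blotter_rocker: walnut blotter rocker, loose, 64 x 126 mm, 57 mm high, origin under its centre
- salver: pewter calling-card salver, loose, 142 mm round, 10 mm high, origin under its centre
Not all that is in view belongs to the job. What is shaped like the part that bears rod_grip but blue or red is not meant.

How it is judged:
On the way, in this order (a step that is already met when the one before it is completed fails the run):
1. the teardrop key hangs on the rod, its ring lifted clear above the rim of the key well (contact force between rod and key above 0.3 N and z of key in the frame of key_well above 0.19 m), for 0.1 s.
2. the key hangs by its ring on the swing arm's hook and the rod no longer touches it (distance between key and swing_hook below 0.007 m and contact force between rod and key below 0.05 N), for 0.3 s.
At the end, for the whole second after the job is handed in: the teardrop key hangs at rest by its ring in the dip of the swing arm's hook (ring centre within 7 mm of the hook point), clear of the rod; the rod hangs upright by its collar on the two tines of its stand (grip within 16 mm level and 5 mm in height of its rest point, tilt under 0.12 rad) (all of step 2 and linear speed of key below 0.08 m/s and horizontal distance between rod_grip and stand_rest below 0.016 m and z of rod_grip in the frame of stand_rest between -0.005 and 0.005 m and angle between rod_grip's own z axis and vertical below 0.12 rad); the robot touches nothing.
It fails at once if the rod is forced against the key well (over 7 N) (contact force between rod and key_well above 7 N).
It fails at once if the fingers touch the teardrop key (contact force between the fingers and key above 0.5 N).
It fails at once if the square-fobbed key is lifted or moved from its peg (over 12 mm) (distance of square_key from where it was at the start of the episode above 0.012 m).
It fails at once if the inkwell, desk bell, blotter rocker or salver is moved (over 20 mm) (distance of any of inkwell, desk_bell, blotter_rocker, salver from where it was at the start of the episode above 0.02 m).
It also fails if it takes over 72 s, if anything falls off the work surface, if the arm or the gripper's body presses on something with over 40 N, if the wrist force passes 120 N, or if a joint passes its speed limit or range.

### The arm

A 6-joint arm with a two-finger parallel gripper is mounted at the origin on the work surface. World frame = base frame: x ahead of the robot, y to its left, z up, the work surface at z = 0. Lengths are in m, angles in rad, forces in N, time in s.
With the tool pointing down it reaches from about 0.35 to 0.975 m from the base axis. Payload 4.9 kg.
Tool frame: the origin (TCP) lies on the centre line of the jaws, within the pads' length; the fingertips stand 11 mm ahead of it and the grasp point (between the pads) lies 8 mm behind it; z points along the fingers, y is the direction in which the jaws open and shut (so a half turn about z gives the same grasp; the last joint's range is limited). The gripper opens to 85 mm and grips with 20 to 120 N. Pads are 22 mm wide; open, the fingers measure 114 mm over their backs; the gripper's body (76 mm by 85 mm) begins 54 mm behind the grasp point. The pads swing forward as they close: fully open they stand 13 mm farther back than shut.
Start: joints at [-1.374, 0.053, 1.613, -0, 1.476, -0.119], TCP at [0.194, -0.594, 0.242] pointing down, gripper open.
Joint ranges: [-3.01, 3.01], [-1.01, 2.22], [0.06, 2.58], [-1.02, 4.17], [0.09, 2.62], [-3.14, 3.14]. Speed limits (rad/s): [2.57, 2.57, 3.14, 3.14, 3.14, 3.14].

### API

Orientations are given as a rotation vector (axis times angle).
In Python, from station import ctrl gives the robot as it stands.
- The arm moves only by the tool send_rows, never from a script. Its argument "series" is a list of rows, each an object of numbers: "tx", "ty", "tz": the shift along the tool's x, y, z in cm; "wx", "wy", "wz": the turn, a rotation vector about the tool's x, y, z in rad; "jaw": the closure, from 0 (fully open) to 1 (shut). In form: [{"tx": .., "ty": .., "tz": .., "wx": .., "wy": .., "wz": .., "jaw": ..}, ...]. A call has 1 to 5 rows; each row shifts and turns the pose as measured when the row begins, along the tool's axes as they then stand; what a row does not reach is not made up. A row lasts 1/8 s, in which the tool goes at most 62.5 mm and 10.7 degrees, less where a joint would pass 70% of its speed; a pose out of reach is approached as far as the arm can. A call is refused whole if a number of a shift passes 6.25 or a number of a turn 0.188, either way. A call with a gripper value outside its range is refused whole. The fingers move at their own pace and stop on an object; "squeeze" is the grip in N (left out, the last holds). Time passes only in rows, so rows that do not move let the fingers close. It gives the time, the measured TCP pose, the force and the opening at its end, in the units of the state.
- ctrl.get_obs(): the state, without advancing time (a new reading comes with each control period).
- ctrl.get_image(name): name is "scene" or "top" or "wrist"; returns the picture (384x512x3 uint8, red, green, blue); there is no depth.
- ctrl.camera_info(name): a dict with "mtx" (3x3 intrinsics, pixels), "R" (3x3) and "t" (3): a world point X has camera coordinates R X + t. Camera axes: x right, y down, z forward; pixel columns grow to the right and rows downward; lengths in m; the calibration is good to about 2 mm. The wrist camera is an equidistant fisheye: a pixel r from the principal point sees the ray r / f radians off the axis. A picture is of the moment at which its call begins: read the wrist's pose just before it. camera_info takes no time and is no camera call; for the wrist camera it gives the pose at the moment of the call.
- ctrl.finish_job(): hands the job in, once; it reports no verdict.
The state is a dict: "t": time; "q": joint angles; "dq": joint speeds; "effort": joint torques, N m; "tool_pos": TCP position; "tool_rot": TCP orientation; "contact_force": force on the tool from outside, world axes, zero at the start; "wrist_torque": the same for the moment, N m; "opening": finger opening in m.
Only numpy, scipy, OpenCV 4.12 (cv2) and the standard library are available. Lean on these libraries where they do the work, as an engineer would, in place of code of your own. Each camera call takes 0.05 s, during which the arm holds its last target.

## Working session

There is one attempt and no reset: what is moved stays moved. The work goes in short steps, Python scripts to look and compute and a tool call to move; the robot and the scene stay as the last step left them, time stands still between calls to the robot, and variables do not carry over. Pictures are saved under pics/ and viewed, and the job is handed in when it is done.

Besides the shell and the picture viewer there is one more tool, called after ">>>" as a command line: name --argument value ..., lists and objects as JSON in quotes. send_rows: Moves the arm, as the interface text tells. Its arguments: {"type":"object","properties":{"series":{"type":"array"},"squeeze":{"type":"number"}},"required":["series"]}

```bash
ls; mkdir -p pics; python3 - <<'E'
from station import ctrl
import cv2, numpy as np
o=ctrl.get_obs()
for k,v in o.items(): print(k,np.round(v,4))
for n in ("scene","top","wrist"):
    im=ctrl.get_image(n); cv2.imwrite(f"pics/{n}0.png",im[:,:,::-1])
    c=ctrl.camera_info(n); print(n,{k:(np.round(v,4).tolist() if not isinstance(v,str) else v) for k,v in c.items()})
E
```

```text
pics
t 0.0
q [-1.374   0.0534  1.6143  0.      1.476  -0.119 ]
dq [-0.0007 -0.0005  0.0004 -0.0002 -0.0018 -0.0008]
effort [-1.60000e-03 -3.93684e+01 -3.70178e+01 -3.00000e-04  6.90000e-03
  0.00000e+00]
tool_pos [ 0.194  -0.5935  0.241 ]
tool_rot [-3.1005e+00 -4.9360e-01  1.0000e-04]
contact_force [ 0.221  -0.6333 -0.0165]
wrist_torque [-0.0177  0.0254  0.0713]
opening 0.0857
scene {'mtx': [[379.1059, 0.0, 248.2893], [0.0, 379.1059, 189.5017], [0.0, 0.0, 1.0]], 'R': [[-0.6636, 0.748, -0.014], [0.4128, 0.3505, -0.8406], [-0.6239, -0.5636, -0.5414]], 't': [0.378, -0.103, 1.6411]}
top {'mtx': [[421.2736, 0.0, 250.1366], [0.0, 421.2736, 188.5785], [0.0, 0.0, 1.0]], 'R': [[-0.0054, -0.9999, -0.0097], [-0.9959, 0.0063, -0.0903], [0.0904, 0.0091, -0.9959]], 't': [0.0019, 0.5527, 1.3793]}
wrist {'mtx': [[297.3186, 0.0, 260.0062], [0.0, 297.3186, 191.127], [0.0, 0.0, 1.0]], 'R': [[0.3109, -0.9504, -0.0016], [-0.9159, -0.3001, 0.2667], [-0.2539, -0.0815, -0.9638]], 't': [-0.6238, -0.0335, 0.3777]}
```

View pics/scene0.png

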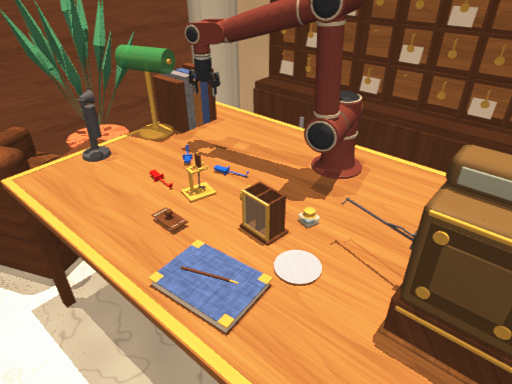

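View pics/top0.png

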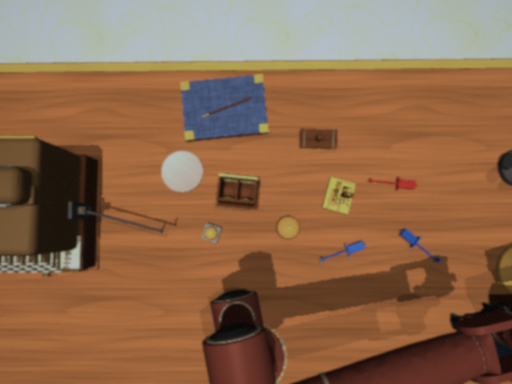

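View pics/wrist0.png

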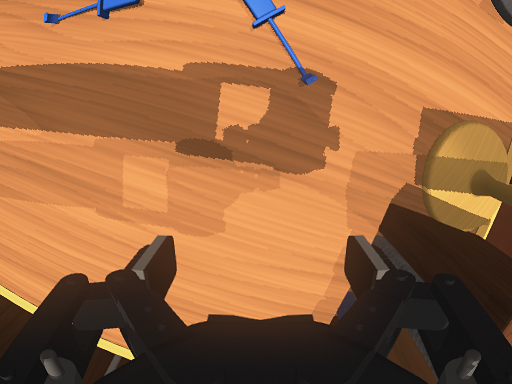

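```bash
cat > h.py <<'E'
from station import ctrl
import cv2, numpy as np
from scipy.spatial.transform import Rotation as Rot
def proj(n,X,c=None):
    c=c or ctrl.camera_info(n); K=np.array(c['mtx']);R=np.array(c['R']);t=np.array(c['t'])
    p=np.atleast_2d(X)@R.T+t
    if n=='wrist':
        r=np.hypot(p[:,0],p[:,1]); th=np.arctan2(r,p[:,2]); f=K[0,0]
        return np.c_[K[0,2]+f*th*p[:,0]/r, K[1,2]+f*th*p[:,1]/r]
    return np.c_[K[0,0]*p[:,0]/p[:,2]+K[0,2],K[1,1]*p[:,1]/p[:,2]+K[1,2]]
def ray(n,uv,c=None):
    c=c or ctrl.camera_info(n); K=np.array(c['mtx']);R=np.array(c['R']);t=np.array(c['t'])
    x=(uv[0]-K[0,2])/K[0,0]; y=(uv[1]-K[1,2])/K[1,1]
    if n=='wrist':
        r=np.hypot(x,y); d=np.array([np.sin(r)*x/r,np.sin(r)*y/r,np.cos(r)])
    else: d=np.array([x,y,1.])
    return -R.T@t, R.T@d/np.linalg.norm(d)
def onz(n,uv,z,c=None):
    o,d=ray(n,uv,c); return o+d*(z-o[2])/d[2]
def tri(a,b):
    (o1,d1),(o2,d2)=a,b
    A=np.c_[d1,-d2]; s=np.linalg.lstsq(A,o2-o1,rcond=None)[0]
    p,q=o1+s[0]*d1,o2+s[1]*d2
    return (p+q)/2, np.linalg.norm(p-q)
def crop(src,dst,x0,y0,x1,y1,k):
    im=cv2.imread(src)[y0:y1,x0:x1]; cv2.imwrite(dst,cv2.resize(im,None,fx=k,fy=k,interpolation=cv2.INTER_CUBIC))
E
python3 - <<'E'
from h import *
crop('pics/scene0.png','pics/s_a.png',140,130,340,290,4)
crop('pics/top0.png','pics/t_a.png',60,140,260,260,4)
crop('pics/top0.png','pics/t_b.png',200,150,400,260,4)
crop('pics/scene0.png','pics/s_b.png',320,180,440,300,5)
E
```

```text
(no output)
```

View pics/s_a.png

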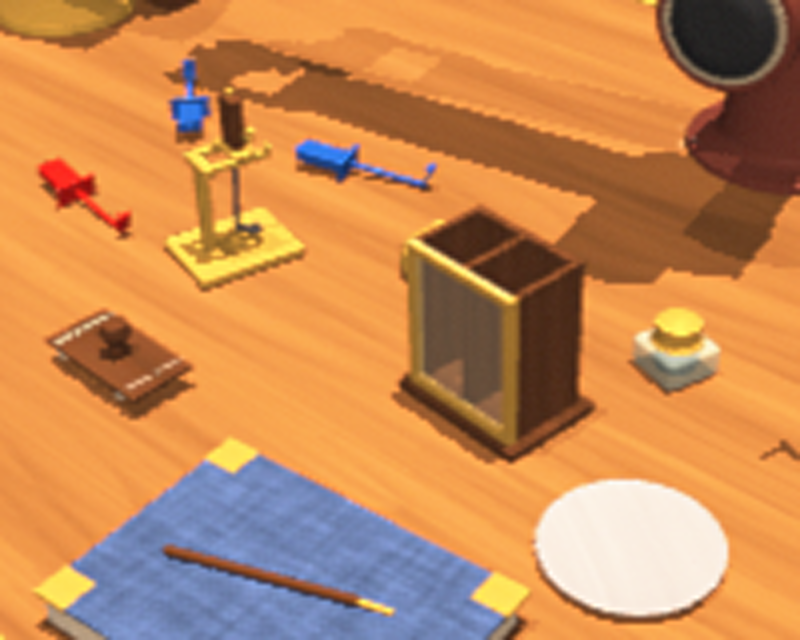

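View pics/t_a.png

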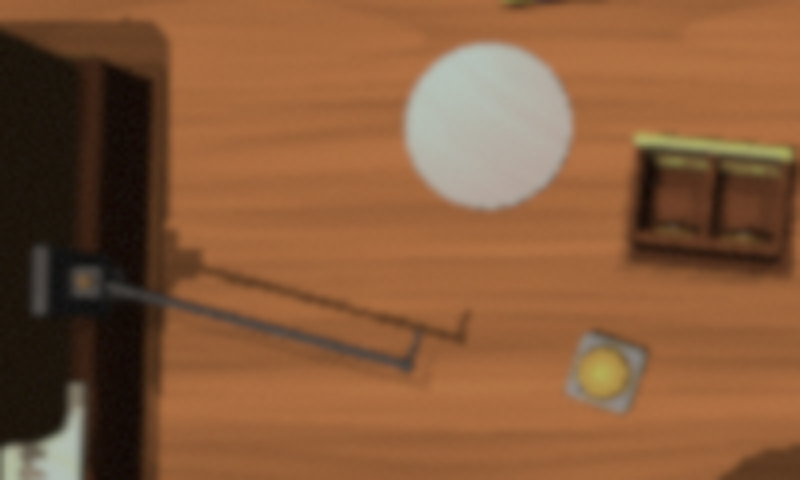

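View pics/t_b.png

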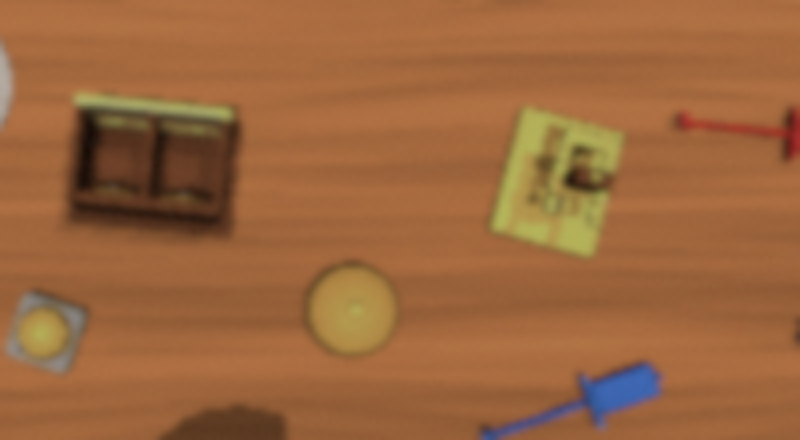

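View pics/s_b.png

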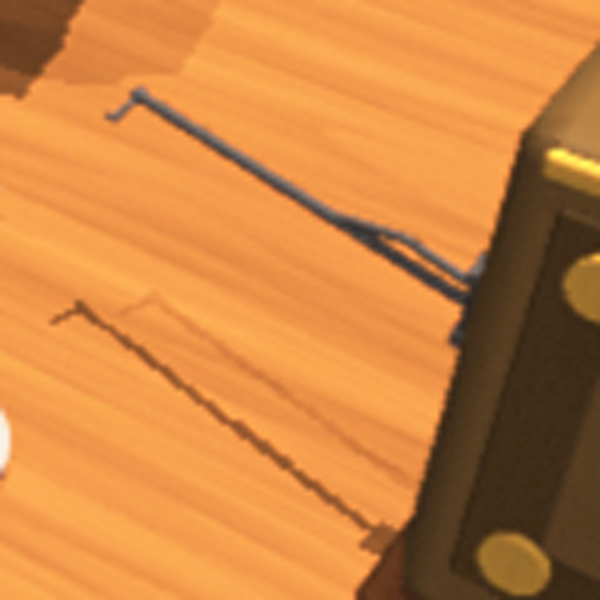

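```bash
python3 - <<'E'
from h import *
np.set_printoptions(precision=4,suppress=True)
o=ctrl.get_obs(); c=ctrl.camera_info('wrist')
R=np.array(c['R']);t=np.array(c['t']); C=-R.T@t; Rt=Rot.from_rotvec(o['tool_rot']).as_matrix()
print('cam in tool',Rt.T@(C-o['tool_pos'])); print('cam axes in tool (cols x,y,z)\n',Rt.T@R.T); print('tool axes\n',Rt)
for n in('scene','top'):
    k=ctrl.camera_info(n); print(n,-np.array(k['R']).T@np.array(k['t']))
im=cv2.imread('pics/top0.png'); hsv=cv2.cvtColor(im,cv2.COLOR_BGR2HSV)
m=cv2.inRange(hsv,(22,90,90),(38,255,255))
n,l,s,ce=cv2.connectedComponentsWithStats(m)
for i in range(1,n):
    if s[i,4]>60: 
        ys,xs=np.where(l==i); print(s[i],ce[i],cv2.minAreaRect(np.c_[xs,ys].astype(np.float32)))
# stand corners in top crop t_b -> px
for u,v in [(527,107),(624,130),(592,257),(490,230)]:
    p=(200+u/4,150+v/4); print('stand corner',p,onz('top',p,0.008))
# well rim corners
for u,v in [(75,95),(240,107),(232,222),(75,210)]:
    p=(200+u/4,150+v/4); print('well rim',p,onz('top',p,0.15))
# arm
for nm,u,v in [('pin',87,281),('elbow',408,366),('tip',418,335)]:
    p=(60+u/4,140+v/4); print(nm,p,onz('top',p,0.159))
for nm,a,b in [('elbow',(60+408/4,140+364/4),(320+139/5,180+95/5)),('tip',(60+418/4,140+335/4),(320+110/5,180+118/5))]:
    print(nm,tri(ray('top',a),ray('scene',b)))
E
```

```text
cam in tool [ 0.0686 -0.0004 -0.1306]
cam axes in tool (cols x,y,z)
 [[ 0.0004 -0.9637 -0.2668]
 [ 1.      0.0004  0.0001]
 [-0.     -0.2668  0.9637]]
tool axes
 [[ 0.9506  0.3105 -0.0003]
 [ 0.3105 -0.9506  0.0016]
 [ 0.0002 -0.0016 -1.    ]]
scene [1.3172 0.6783 0.8072]
top [ 0.4258 -0.0141  1.4236]
[   0   59  512   13 3992] [257.8565  65.1819] ((255.50241088867188, 65.26622772216797), (8.163734436035156, 511.08941650390625), 89.46785736083984)
[254  74   9   9  62] [258.1452  78.129 ] ((258.0946044921875, 78.06756591796875), (8.055550575256348, 7.39795446395874), 80.53767395019531)
[260 124   8   9  71] [263.5493 128.0563] ((263.5, 128.0), (8.0, 7.0), 90.0)
[185 131   9   9  71] [188.6479 135.0563] ((189.0, 135.0), (8.0, 8.0), 0.0)
[219 174  39   6 124] [238.1935 176.4919] ((237.9977569580078, 176.5236053466797), (38.30287551879883, 3.4131274223327637), 5.440331935882568)
[323 177  33  37 669] [338.5321 195.4066] ((338.6770324707031, 195.15489196777344), (26.54637336730957, 31.931373596191406), 14.620874404907227)
stand corner (331.75, 176.75) [ 0.5927 -0.2769  0.008 ]
stand corner (356.0, 182.5) [ 0.5726 -0.3581  0.008 ]
stand corner (348.0, 214.25) [ 0.4659 -0.3283  0.008 ]
stand corner (322.5, 207.5) [ 0.489  -0.2436  0.008 ]
well rim (218.75, 173.75) [0.5874 0.093  0.15  ]
well rim (260.0, 176.75) [ 0.5774 -0.0327  0.15  ]
well rim (258.0, 205.5) [ 0.4899 -0.026   0.15  ]
well rim (218.75, 202.5) [0.4997 0.0928 0.15  ]
pin (81.75, 210.25) [0.4782 0.505  0.159 ]
elbow (162.0, 231.5) [0.4133 0.2619 0.159 ]
tip (164.5, 223.75) [0.4364 0.2547 0.159 ]
elbow (array([0.4135, 0.2645, 0.1565]), np.float64(0.004627176129837947))
tip (array([0.4354, 0.2587, 0.1485]), np.float64(0.003996389023968532))
```

```bash
python3 - <<'E'
from h import *
a=cv2.imread('pics/scene0.png')[175:250,232:295]; a=np.clip(a.astype(float)*2.0,0,255).astype(np.uint8); a=cv2.resize(a,None,fx=7,fy=7,interpolation=cv2.INTER_CUBIC)
b=cv2.imread('pics/top0.png')[168:216,212:268]; b=np.clip(b.astype(float)*2.0,0,255).astype(np.uint8);b=cv2.resize(b,None,fx=6,fy=6,interpolation=cv2.INTER_CUBIC)
h=max(a.shape[0],b.shape[0]); o=np.zeros((h,a.shape[1]+b.shape[1],3),np.uint8); o[:a.shape[0],:a.shape[1]]=a; o[:b.shape[0],a.shape[1]:]=b
print(o.shape); cv2.imwrite('pics/w_enh.png',o[:600,:800])
E
```

```text
(525, 777, 3)
```

View pics/w_enh.png

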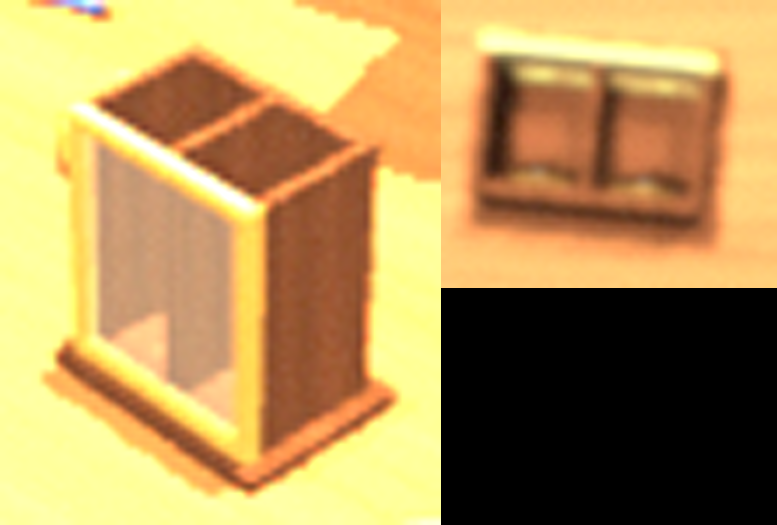

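```bash
cat >> h.py <<'E'
def plan(target,yaw=None,step=5.0,n=None,wstep=0.17,dec=1,final=True):
    """rows to straight-line to target (tool down); yaw of tool x."""
    o=ctrl.get_obs(); p=np.array(o['tool_pos']); R=Rot.from_rotvec(o['tool_rot']).as_matrix()
    tp=np.array(target,float)
    if yaw is None: yaw=np.arctan2(R[1,0],R[0,0])
    x=np.array([np.cos(yaw),np.sin(yaw),0]); z=np.array([0,0,-1.]); Rd=np.c_[x,np.cross(z,x),z]
    wv=Rot.from_matrix(R.T@Rd).as_rotvec()
    N=n or int(max(1,np.ceil(np.linalg.norm(tp-p)*100/step),np.ceil(np.linalg.norm(wv)/wstep)))
    dw=np.round(wv/N,3); dp=(tp-p)/N; rows=[]
    for i in range(N):
        s=np.round(R.T@(tp-p)/(N-i)*100,dec)
        rows.append(dict(zip(('tx','ty','tz','wx','wy','wz'),[float(v) for v in (*s,*dw)])))
        p=p+R@s/100; R=R@Rot.from_rotvec(dw).as_matrix()
    print(N,'rows')
    for r in rows: print({k:v for k,v in r.items() if abs(v)>=(10**-dec)/2 or (k[0]=='w' and abs(v)>.001)})
def st():
    o=ctrl.get_obs(); R=Rot.from_rotvec(o['tool_rot']).as_matrix()
    print('t',round(o['t'],2),'p',np.round(np.array(o['tool_pos'])*1000,2),'yaw',round(float(np.arctan2(R[1,0],R[0,0])),4),'tilt',np.round(R[:2,2],4),'F',np.round(o['contact_force'],2),'open',round(float(o['opening'])*1000,1))
E
python3 -c "
from h import *
plan([0.58,-0.30,0.36],0.0,step=5.5)"
```

```text
10 rows
{'tx': 4.6, 'ty': -1.6, 'tz': -1.2, 'wz': 0.032}
{'tx': 4.5, 'ty': -1.7, 'tz': -1.2, 'wz': 0.032}
{'tx': 4.5, 'ty': -1.9, 'tz': -1.2, 'wz': 0.032}
{'tx': 4.4, 'ty': -2.0, 'tz': -1.2, 'wz': 0.032}
{'tx': 4.3, 'ty': -2.2, 'tz': -1.2, 'wz': 0.032}
{'tx': 4.3, 'ty': -2.3, 'tz': -1.2, 'wz': 0.032}
{'tx': 4.2, 'ty': -2.4, 'tz': -1.2, 'wz': 0.032}
{'tx': 4.1, 'ty': -2.6, 'tz': -1.1, 'wz': 0.032}
{'tx': 4.0, 'ty': -2.7, 'tz': -1.2, 'wz': 0.032}
{'tx': 4.0, 'ty': -2.9, 'tz': -1.1, 'wz': 0.032}
```

>>> send_rows --series '[{"tx": 4.6, "ty": -1.6, "tz": -1.2, "wz": 0.032, "jaw": 0}, {"tx": 4.5, "ty": -1.7, "tz": -1.2, "wz": 0.032, "jaw": 0}, {"tx": 4.5, "ty": -1.9, "tz": -1.2, "wz": 0.032, "jaw": 0}, {"tx": 4.4, "ty": -2.0, "tz": -1.2, "wz": 0.032, "jaw": 0}, {"tx": 4.3, "ty": -2.2, "tz": -1.2, "wz": 0.032, "jaw": 0}]'

```text
invalid input at $.series[0]: expected keys tx, ty, tz, wx, wy, wz, jaw
```

>>> send_rows --series '[{"tx": 4.3, "ty": -2.3, "tz": -1.2, "wz": 0.032, "jaw": 0}, {"tx": 4.2, "ty": -2.4, "tz": -1.2, "wz": 0.032, "jaw": 0}, {"tx": 4.1, "ty": -2.6, "tz": -1.1, "wz": 0.032, "jaw": 0}, {"tx": 4.0, "ty": -2.7, "tz": -1.2, "wz": 0.032, "jaw": 0}, {"tx": 4.0, "ty": -2.9, "tz": -1.1, "wz": 0.032, "jaw": 0}]'

```text
invalid input at $.series[0]: expected keys tx, ty, tz, wx, wy, wz, jaw
```

```bash
python3 - <<'E'
from h import *
st()
im=ctrl.get_image('wrist'); cv2.imwrite('pics/w1.png',im[:,:,::-1]); st()
E
```

```text
t 0.15 p [ 194.01 -593.63  241.3 ] yaw 0.3158 tilt [-0.0003  0.0016] F [ 0.61 -0.12  0.99] open 85.5
t 0.2 p [ 194.02 -593.72  241.51] yaw 0.3157 tilt [-0.0002  0.0013] F [0.52 0.3  0.89] open 85.5
```

View pics/w1.png

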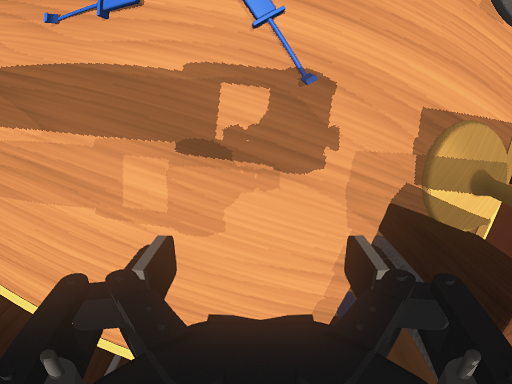

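All keys are required; resending (the arm has not moved, same view as before).

>>> send_rows --series '[{"tx": 4.6, "ty": -1.6, "tz": -1.2, "wx": 0, "wy": 0, "wz": 0.032, "jaw": 0}, {"tx": 4.5, "ty": -1.7, "tz": -1.2, "wx": 0, "wy": 0, "wz": 0.032, "jaw": 0}, {"tx": 4.5, "ty": -1.9, "tz": -1.2, "wx": 0, "wy": 0, "wz": 0.032, "jaw": 0}, {"tx": 4.4, "ty": -2.0, "tz": -1.2, "wx": 0, "wy": 0, "wz": 0.032, "jaw": 0}, {"tx": 4.3, "ty": -2.2, "tz": -1.2, "wx": 0, "wy": 0, "wz": 0.032, "jaw": 0}]'

```text
t: 0.82
tool_pos: [0.3896, -0.4446, 0.3001]
tool_rot: [-3.127, -0.225, 0.002]
contact_force: [0.7, -0.7, -0.9]
opening: 0.0856
```

>>> send_rows --series '[{"tx": 4.3, "ty": -2.3, "tz": -1.2, "wx": 0, "wy": 0, "wz": 0.032, "jaw": 0}, {"tx": 4.2, "ty": -2.4, "tz": -1.2, "wx": 0, "wy": 0, "wz": 0.032, "jaw": 0}, {"tx": 4.1, "ty": -2.6, "tz": -1.1, "wx": 0, "wy": 0, "wz": 0.032, "jaw": 0}, {"tx": 4.0, "ty": -2.7, "tz": -1.2, "wx": 0, "wy": 0, "wz": 0.032, "jaw": 0}, {"tx": 4.0, "ty": -2.9, "tz": -1.1, "wx": 0, "wy": 0, "wz": 0.032, "jaw": 0}]'

```text
t: 1.45
tool_pos: [0.5909, -0.2943, 0.3595]
tool_rot: [-3.135, 0.035, 0.004]
contact_force: [0.8, -0.8, -0.4]
opening: 0.0855
```

```bash
python3 - <<'E'
from h import *
st()
im=ctrl.get_image('wrist'); cv2.imwrite('pics/w2.png',im[:,:,::-1]); st()
E
```

```text
t 1.45 p [ 590.9  -294.26  359.45] yaw -0.0222 tilt [-0.0027  0.006 ] F [ 0.81 -0.85 -0.43] open 85.5
t 1.5 p [ 595.03 -290.29  360.76] yaw -0.0175 tilt [0.0023 0.0083] F [-0.52  2.15  0.22] open 85.5
```

View pics/w2.png

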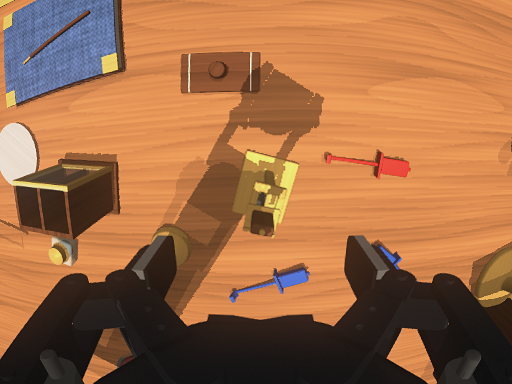

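```bash
cat >> h.py <<'E'
import json
def snap(n,name):
    c=ctrl.camera_info(n); im=ctrl.get_image(n); cv2.imwrite(f'pics/{name}.png',im[:,:,::-1])
    json.dump({k:np.array(v).tolist() for k,v in c.items() if k in('mtx','R','t')},open(f'pics/{name}.json','w')); return im[:,:,::-1].copy(),c
def cam(name): return json.load(open(f'pics/{name}.json'))
E
python3 - <<'E'
from h import *
snap('wrist','w3a'); st(); snap('wrist','w3'); st()
crop('pics/w3.png','pics/w3c.png',210,130,330,250,6)
E
```

```text
t 1.55 p [ 592.93 -292.33  360.2 ] yaw -0.0159 tilt [-0.0002  0.0064] F [-0.75 -0.16  0.33] open 85.2
t 1.6 p [ 591.22 -293.88  359.42] yaw -0.0174 tilt [-0.0023  0.0058] F [-1.08 -0.33 -0.99] open 85.8
```

View pics/w3c.png

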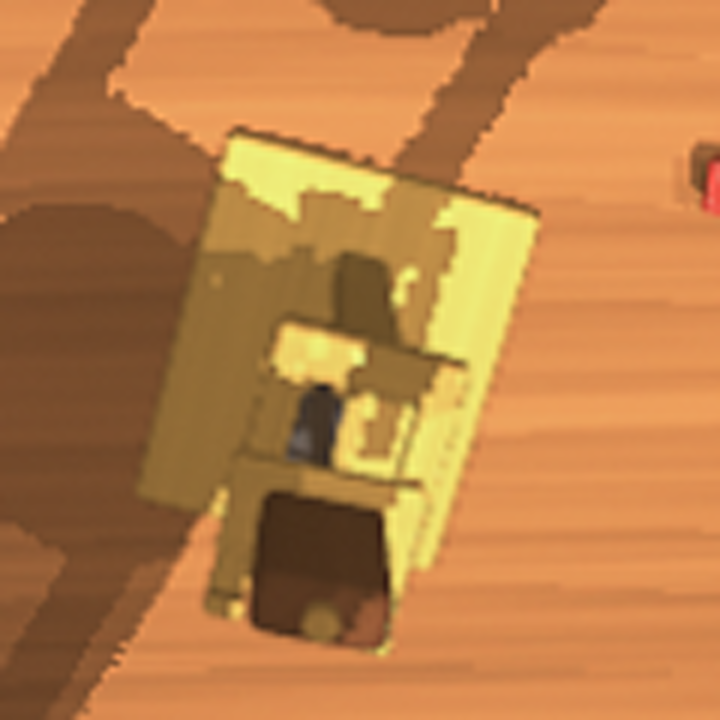

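```bash
python3 - <<'E'
from h import *
np.set_printoptions(precision=4,suppress=True)
c=cam('w3'); g=lambda u,v:(210+u/6,130+v/6)
P=[onz('wrist',g(*q),0.008,c)[:2] for q in [(235,128),(540,210),(432,570),(137,494)]]
for p in P: print(p)
P=np.array(P); print('mean',P.mean(0))
d=(P[0]-P[3]+P[1]-P[2])/2; print('len',np.linalg.norm(d),'yaw',np.arctan2(d[1],d[0])); e=(P[0]-P[1]+P[3]-P[2])/2; print(np.linalg.norm(e), np.arctan2(e[1],e[0])-np.pi/2)
print('knob',onz('wrist',g(322,622),0.175,c))
# tines: lips free ends etc
for q in [(207,610),(388,655),(285,320),(465,365)]: print(q,onz('wrist',g(*q),0.115,c))
# collar top edge (z=144-26.5=117.5): 
E
```

```text
[ 0.5953 -0.2718]
[ 0.5716 -0.3554]
[ 0.4655 -0.326 ]
[ 0.4902 -0.2409]
mean [ 0.5306 -0.2985]
len 0.10982169470901784 yaw -0.27819458063070995
0.0877742950613871 -0.27951408623381413
knob [ 0.5227 -0.2936  0.175 ]
(207, 610) [ 0.4997 -0.2674  0.115 ]
(388, 655) [ 0.4878 -0.3088  0.115 ]
(285, 320) [ 0.5678 -0.2865  0.115 ]
(465, 365) [ 0.5571 -0.3257  0.115 ]
```

```bash
python3 -c "
from h import *
plan([0.615,0.03,0.34],-0.08,step=5.6)"
```

```text
6 rows
{'tx': 0.3, 'ty': -5.4, 'tz': 0.4, 'wz': 0.01}
{'tx': 0.2, 'ty': -5.4, 'tz': 0.3, 'wz': 0.01}
{'tx': 0.2, 'ty': -5.4, 'tz': 0.3, 'wz': 0.01}
{'tx': 0.2, 'ty': -5.4, 'tz': 0.4, 'wz': 0.01}
{'tx': 0.1, 'ty': -5.4, 'tz': 0.3, 'wz': 0.01}
{'ty': -5.4, 'tz': 0.3, 'wz': 0.01}
```

>>> send_rows --series '[{"tx": 0.3, "ty": -5.4, "tz": 0.4, "wx": 0, "wy": 0, "wz": 0.01, "jaw": 0}, {"tx": 0.2, "ty": -5.4, "tz": 0.4, "wx": 0, "wy": 0, "wz": 0.01, "jaw": 0}, {"tx": 0.2, "ty": -5.4, "tz": 0.3, "wx": 0, "wy": 0, "wz": 0.01, "jaw": 0}, {"tx": 0.2, "ty": -5.4, "tz": 0.3, "wx": 0, "wy": 0, "wz": 0.01, "jaw": 0}, {"tx": 0.1, "ty": -5.4, "tz": 0.3, "wx": 0, "wy": 0, "wz": 0.01, "jaw": 0}]'

```text
t: 2.22
tool_pos: [0.6087, -0.0259, 0.3393]
tool_rot: [-3.134, 0.128, 0.013]
contact_force: [0.8, -1.1, 0.4]
opening: 0.0852
```

>>> send_rows --series '[{"tx": 0, "ty": -4.5, "tz": 0.3, "wx": 0, "wy": 0, "wz": 0.01, "jaw": 0}, {"tx": 0, "ty": -1.0, "tz": 0, "wx": 0, "wy": 0, "wz": 0, "jaw": 0}, {"tx": 0, "ty": 0, "tz": 0, "wx": 0, "wy": 0, "wz": 0, "jaw": 0}]'

```text
t: 2.6
tool_pos: [0.6113, 0.0299, 0.3344]
tool_rot: [-3.135, 0.142, 0.018]
contact_force: [0.6, -0.9, 0.4]
opening: 0.0855
```

```bash
python3 - <<'E'
from h import *
st(); im,c=snap('wrist','w4'); st()
cv2.imwrite('pics/w4b.png',np.clip(im.astype(float)*1.6,0,255).astype(np.uint8))
E
```

```text
t 2.6 p [611.33  29.94 334.38] yaw -0.0907 tilt [-0.0114  0.0036] F [ 0.63 -0.91  0.44] open 85.5
t 2.65 p [611.35  29.48 334.35] yaw -0.0916 tilt [-0.0115  0.0037] F [ 0.4  -1.04 -0.07] open 85.1
```

View pics/w4b.png

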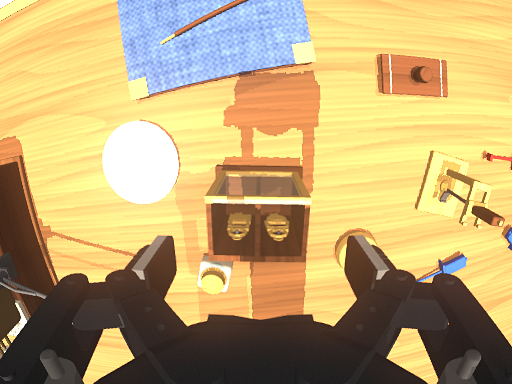

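```bash
python3 - <<'E'
from h import *
a=cv2.imread('pics/w4.png')[160:270,195:320]; a=np.clip(a.astype(float)*1.7,0,255).astype(np.uint8)
cv2.imwrite('pics/w4c.png',cv2.resize(a,None,fx=5,fy=5,interpolation=cv2.INTER_CUBIC))
E
```

```text
(no output)
```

View pics/w4c.png

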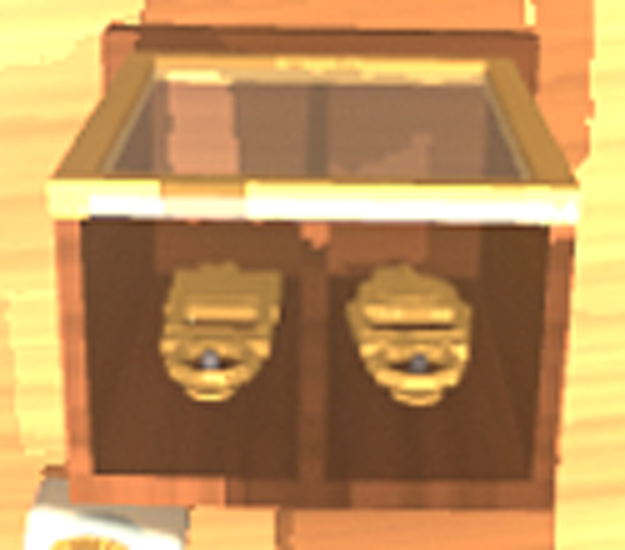

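>>> send_rows --series '[{"tx": -0.3, "ty": 0, "tz": 4.0, "wx": 0, "wy": -0.1, "wz": 0, "jaw": 0}, {"tx": -0.5, "ty": 0, "tz": 4.0, "wx": 0, "wy": -0.1, "wz": 0, "jaw": 0}, {"tx": 0, "ty": 0, "tz": 1.5, "wx": 0, "wy": 0, "wz": 0, "jaw": 0}, {"tx": 0, "ty": 0, "tz": 0, "wx": 0, "wy": 0, "wz": 0, "jaw": 0}, {"tx": 0, "ty": 0, "tz": 0, "wx": 0, "wy": 0, "wz": 0, "jaw": 0}]'

```text
t: 3.28
tool_pos: [0.5965, 0.0237, 0.2427]
tool_rot: [-3.11, 0.156, 0.323]
contact_force: [-0.5, 0.7, 0.1]
opening: 0.0855
```

```bash
python3 - <<'E'
from h import *
st(); im,c=snap('wrist','w5'); st()
a=np.clip(im[170:330,150:370].astype(float)*1.6,0,255).astype(np.uint8)
cv2.imwrite('pics/w5c.png',cv2.resize(a,None,fx=3.6,fy=3.6,interpolation=cv2.INTER_CUBIC))
E
```

```text
t 3.27 p [596.51  23.67 242.71] yaw -0.1002 tilt [-0.2045  0.0217] F [-0.49  0.68  0.13] open 85.5
t 3.33 p [596.62  23.72 243.01] yaw -0.1001 tilt [-0.204   0.0215] F [-1.42 -0.61 -0.22] open 85.2
```

View pics/w5c.png

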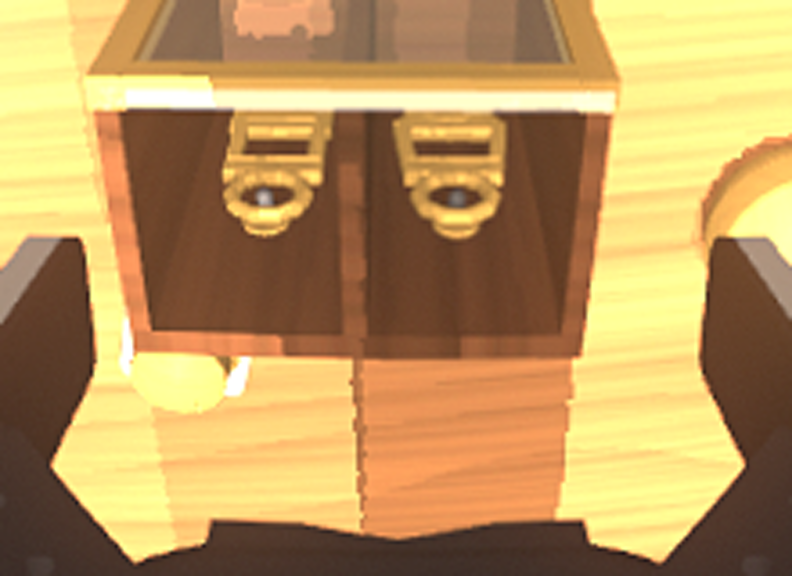

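```bash
python3 - <<'E'
from h import *
np.set_printoptions(precision=4,suppress=True)
def f(c,g,qs,z):
    P=np.array([onz('wrist',g(*q),z,c)[:2] for q in qs]); 
    for q,p in zip(qs,P): print(q,p)
    return P
c=cam('w5'); g=lambda u,v:(150+u/3.6,170+v/3.6)
print('w5 inner back rim'); P=f(c,g,[(150,332),(562,332)],.15); d=P[0]-P[1]; print(np.linalg.norm(d),np.arctan2(d[1],d[0])-np.pi/2)
print('outer back'); P=f(c,g,[(135,357),(582,357)],.15); d=P[0]-P[1]; print(np.linalg.norm(d),np.arctan2(d[1],d[0])-np.pi/2)
print('front rim outer(top edge frame)'); P=f(c,g,[(88,75),(620,78)],.15);d=P[0]-P[1]; print(np.linalg.norm(d),np.arctan2(d[1],d[0])-np.pi/2)
print('front inner'); f(c,g,[(125,108),(585,110)],.15)
print('partition'); f(c,g,[(341,332),(366,332),(367,110)],.15)
c=cam('w4'); g=lambda u,v:(195+u/5,160+v/5)
print('w4 inner back'); P=f(c,g,[(92,472),(532,480)],.15);d=P[0]-P[1]; print(np.linalg.norm(d),np.arctan2(d[1],d[0])-np.pi/2)
print('outer back'); P=f(c,g,[(72,502),(552,507)],.15);d=P[0]-P[1]; print(np.linalg.norm(d),np.arctan2(d[1],d[0])-np.pi/2)
print('front outer'); P=f(c,g,[(48,182),(580,187)],.15);d=P[0]-P[1]; print(np.linalg.norm(d),np.arctan2(d[1],d[0])-np.pi/2)
E
```

```text
w5 inner back rim
(150, 332) [0.5158 0.0967]
(562, 332) [ 0.5061 -0.0091]
0.10621100648189309 -0.09146718119431685
outer back
(135, 357) [0.5073 0.103 ]
(582, 357) [ 0.4966 -0.0143]
0.11775922664480368 -0.09100128685652198
front rim outer(top edge frame)
(88, 75) [0.5909 0.0943]
(620, 78) [ 0.5783 -0.0233]
0.1183047009934622 -0.10606673482859375
front inner
(125, 108) [0.5818 0.0875]
(585, 110) [ 0.571  -0.0153]
partition
(341, 332) [0.5124 0.047 ]
(366, 332) [0.5118 0.0407]
(367, 110) [0.576  0.0331]
w4 inner back
(92, 472) [0.5166 0.096 ]
(532, 480) [ 0.5051 -0.0092]
0.10586573397362856 -0.10868231370909398
outer back
(72, 502) [0.5086 0.1023]
(552, 507) [ 0.497  -0.0139]
0.116736761034311 -0.09971897665722707
front outer
(48, 182) [0.5899 0.0954]
(580, 187) [ 0.5781 -0.0231]
0.11903462471520938 -0.09949987601457266
```

```bash
python3 - <<'E'
from h import *
W=np.array([.5437,.0403,0]); a=-.098; R=np.array([[np.cos(a),-np.sin(a),0],[np.sin(a),np.cos(a),0],[0,0,1]])
pts=[W+R@np.array([x,y,.15]) for x,y in[(-39.5e-3,-59e-3),(-39.5e-3,59e-3),(39.5e-3,59e-3),(39.5e-3,-59e-3)]]
for n,(x0,y0,x1,y1,k) in {'top':(200,150,290,225,6),'scene':(220,160,310,260,6)}.items():
    im=cv2.imread(f'pics/{n}0.png')[y0:y1,x0:x1]; im=cv2.resize(im,None,fx=k,fy=k,interpolation=cv2.INTER_CUBIC)
    q=((proj(n,np.array(pts))-[x0-.0,y0-.0]+.5)*k-.5).astype(int); cv2.polylines(im,[q.reshape(-1,1,2)],True,(0,255,0),1); cv2.imwrite(f'pics/chk_{n}.png',im)
    print(n,proj(n,np.array(pts)))
A=cv2.imread('pics/chk_top.png');B=cv2.imread('pics/chk_scene.png')
o=np.zeros((600,1080,3),np.uint8);o[:A.shape[0],:A.shape[1]]=A;o[:B.shape[0],540:540+B.shape[1]]=B;cv2.imwrite('pics/chk.png',cv2.resize(o,None,fx=.74,fy=.74))
E
```

```text
top [[254.21241906 202.63366707]
 [215.44614075 199.06073262]
 [218.03187172 173.29853781]
 [256.58964645 176.80934268]]
scene [[258.59794856 180.96775138]
 [284.91703204 195.1492818 ]
 [267.06467135 205.2731185 ]
 [240.85601281 189.95591707]]
```

View pics/chk.png

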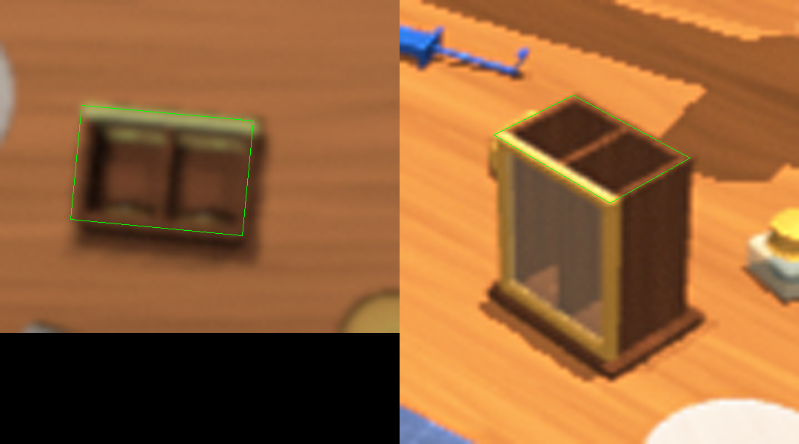

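```bash
python3 -c "
from h import *
print(onz('wrist',(150+455/3.6,170+197/3.6),.092,cam('w5')))
W=np.array([.5437,.0403]); a=-.098; R=np.array([[np.cos(a),-np.sin(a)],[np.sin(a),np.cos(a)]]); print(W+R@[-.0285,-.028])
plan([0.50,0.25,0.30],-0.1,step=5.6)"
```

```text
[0.51189035 0.01544909 0.092     ]
[0.51259714 0.01522288]
5 rows
{'tx': -2.6, 'ty': -4.3, 'tz': -0.6, 'wy': 0.041}
{'tx': -2.5, 'ty': -4.3, 'tz': -0.7, 'wy': 0.041}
{'tx': -2.5, 'ty': -4.3, 'tz': -0.8, 'wy': 0.041}
{'tx': -2.5, 'ty': -4.3, 'tz': -1.0, 'wy': 0.041}
{'tx': -2.4, 'ty': -4.4, 'tz': -1.0, 'wy': 0.041}
```

>>> send_rows --series '[{"tx": -2.6, "ty": -4.3, "tz": -0.6, "wx": 0, "wy": 0.041, "wz": 0, "jaw": 0}, {"tx": -2.5, "ty": -4.3, "tz": -0.7, "wx": 0, "wy": 0.041, "wz": 0, "jaw": 0}, {"tx": -2.5, "ty": -4.3, "tz": -0.8, "wx": 0, "wy": 0.041, "wz": 0, "jaw": 0}, {"tx": -2.5, "ty": -4.3, "tz": -1.0, "wx": 0, "wy": 0.041, "wz": 0, "jaw": 0}, {"tx": -2.0, "ty": -3.5, "tz": -1.0, "wx": 0, "wy": 0.041, "wz": 0, "jaw": 0}]'

```text
t: 3.95
tool_pos: [0.5037, 0.2451, 0.3095]
tool_rot: [-3.131, 0.167, -0.034]
contact_force: [0.4, 0.1, 0.3]
opening: 0.0855
```

>>> send_rows --series '[{"tx": 0, "ty": -0.5, "tz": 0, "wx": 0, "wy": 0, "wz": 0, "jaw": 0}, {"tx": 0, "ty": 0, "tz": 0, "wx": 0, "wy": 0, "wz": 0, "jaw": 0}, {"tx": 0, "ty": 0, "tz": 0, "wx": 0, "wy": 0, "wz": 0, "jaw": 0}]'

```text
t: 4.32
tool_pos: [0.5043, 0.2519, 0.315]
tool_rot: [-3.128, 0.16, -0.047]
contact_force: [-0.3, -0.2, 0.5]
opening: 0.0853
```

```bash
python3 - <<'E'
from h import *
st(); im,c=snap('wrist','w6'); st()
E
```

```text
t 4.33 p [504.29 251.87 314.98] yaw -0.1026 tilt [0.0306 0.0071] F [-0.26 -0.23  0.48] open 85.3
t 4.38 p [504.35 251.72 314.81] yaw -0.1029 tilt [0.0304 0.007 ] F [ 0.38 -0.01 -0.08] open 85.1
```

View pics/w6.png

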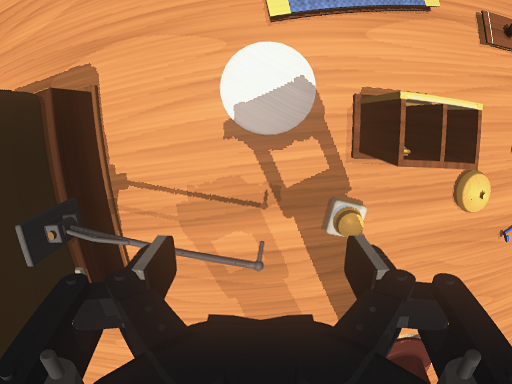

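```bash
python3 - <<'E'
from h import *
crop('pics/w6.png','pics/w6c.png',165,225,285,285,6)
crop('pics/scene0.png','pics/s0c.png',330,185,420,250,8)
E
```

```text
(no output)
```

View pics/w6c.png

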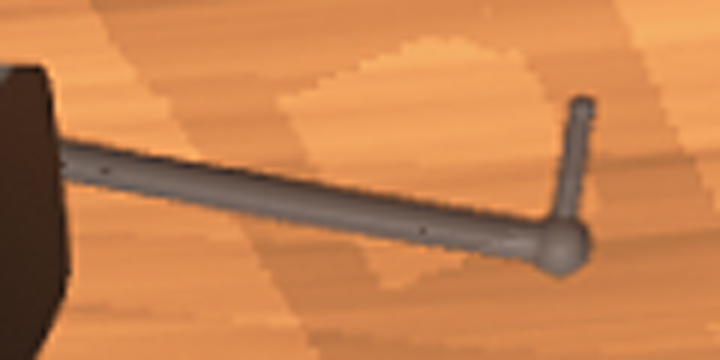

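View pics/s0c.png

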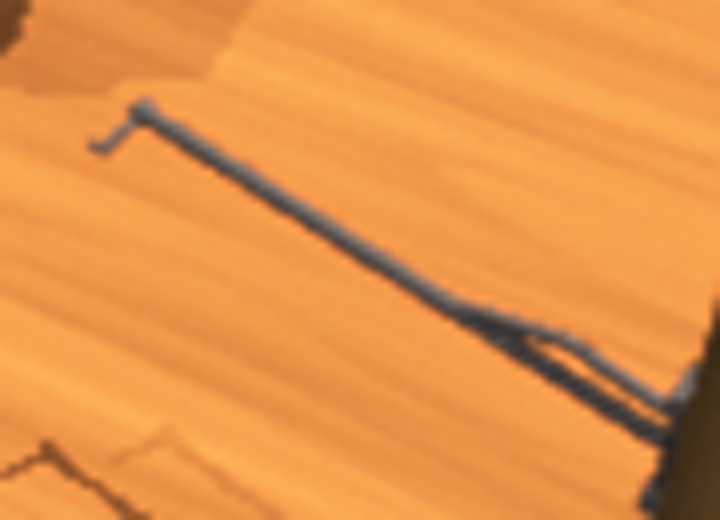

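```bash
python3 - <<'E'
from h import *
np.set_printoptions(precision=4,suppress=True)
c=cam('w6'); g=lambda u,v:(165+(u+.5)/6-.5,225+(v+.5)/6-.5)
e=onz('wrist',g(562,245),.159,c); tp=onz('wrist',g(581,104),.154,c); a=onz('wrist',g(80,163),.159,c); pin=onz('wrist',(53,234),.17,c)
print('elbow',e,'tip',tp,np.linalg.norm((tp-e)[:2]),'a',a,'pin',pin)
d=e-a; print('theta from arm',np.arctan2(d[0],-d[1])); d=tp-e; print('theta from hook',np.arctan2(d[1],d[0])); d=e-pin; print('theta from pin',np.arctan2(d[0],-d[1]),np.linalg.norm(d[:2]))
cs=None
s=lambda u,v:(330+(u+.5)/8-.5,185+(v+.5)/8-.5)
E,r=tri(ray('wrist',g(562,245),c),ray('scene',s(142,110))); print('elbow tri',E,r)
T,r=tri(ray('wrist',g(582,102),c),ray('scene',s(98,148))); print('tip tri',T,r)
th=-.26
for th in(-.24,-.26,-.28): print(th, e[:2]+.020*np.array([np.cos(th),np.sin(th)]))
E
```

```text
elbow [0.4156 0.2652 0.159 ] tip [0.4411 0.2592 0.154 ] 0.026226350428940483 a [0.4388 0.3517 0.159 ] pin [0.4723 0.5127 0.17  ]
theta from arm -0.2627803924819346
theta from hook -0.23100331475181213
theta from pin -0.2251102154037641 0.2539482190574304
elbow tri [0.4159 0.2656 0.1607] 0.0013046253988049702
tip tri [0.44   0.2604 0.1534] 0.003505521629119463
-0.24 [0.435  0.2604]
-0.26 [0.4349 0.2601]
-0.28 [0.4348 0.2597]
```

```bash
python3 -c "
from h import *
plan([0.522,-0.295,0.25],1.291,step=5.6)"
```

```text
10 rows
{'tx': 0.7, 'ty': 5.4, 'tz': 0.6, 'wy': -0.003, 'wz': -0.139}
{'ty': 5.5, 'tz': 0.6, 'wy': -0.003, 'wz': -0.139}
{'tx': -0.8, 'ty': 5.4, 'tz': 0.6, 'wy': -0.003, 'wz': -0.139}
{'tx': -1.5, 'ty': 5.3, 'tz': 0.6, 'wy': -0.003, 'wz': -0.139}
{'tx': -2.3, 'ty': 5.0, 'tz': 0.6, 'wy': -0.003, 'wz': -0.139}
{'tx': -2.9, 'ty': 4.6, 'tz': 0.6, 'wy': -0.003, 'wz': -0.139}
{'tx': -3.5, 'ty': 4.2, 'tz': 0.6, 'wy': -0.003, 'wz': -0.139}
{'tx': -4.1, 'ty': 3.6, 'tz': 0.6, 'wy': -0.003, 'wz': -0.139}
{'tx': -4.5, 'ty': 3.1, 'tz': 0.7, 'wy': -0.003, 'wz': -0.139}
{'tx': -5.0, 'ty': 2.4, 'tz': 0.6, 'wy': -0.003, 'wz': -0.139}
```

>>> send_rows --series '[{"tx": 0.7, "ty": 5.4, "tz": 0.3, "wx": 0, "wy": -0.02, "wz": -0.139, "jaw": 0}, {"tx": 0, "ty": 5.5, "tz": 0.5, "wx": 0, "wy": -0.01, "wz": -0.139, "jaw": 0}, {"tx": -0.8, "ty": 5.4, "tz": 0.6, "wx": 0, "wy": 0, "wz": -0.139, "jaw": 0}, {"tx": -1.5, "ty": 5.3, "tz": 0.6, "wx": 0, "wy": 0, "wz": -0.139, "jaw": 0}, {"tx": -2.3, "ty": 5.0, "tz": 0.6, "wx": 0, "wy": 0, "wz": -0.139, "jaw": 0}]'

```text
t: 5.0
tool_pos: [0.5159, -0.0317, 0.2844]
tool_rot: [-2.988, -0.948, 0.001]
contact_force: [1.8, 0.3, 0.2]
opening: 0.0855
```

>>> send_rows --series '[{"tx": -2.9, "ty": 4.6, "tz": 0.6, "wx": 0, "wy": 0, "wz": -0.139, "jaw": 0}, {"tx": -3.5, "ty": 4.2, "tz": 0.6, "wx": 0, "wy": 0, "wz": -0.139, "jaw": 0}, {"tx": -4.1, "ty": 3.6, "tz": 0.6, "wx": 0, "wy": 0, "wz": -0.139, "jaw": 0}, {"tx": -4.0, "ty": 2.8, "tz": 0.6, "wx": 0, "wy": 0, "wz": -0.139, "jaw": 0}, {"tx": -2.0, "ty": 1.0, "tz": 0.6, "wx": 0, "wy": 0, "wz": -0.1, "jaw": 0}]'

```text
t: 5.62
tool_pos: [0.5265, -0.2819, 0.2489]
tool_rot: [-2.512, -1.87, -0.0]
contact_force: [0.7, 0.2, 0.0]
opening: 0.0851
```

```bash
python3 -c "
from h import *
st();plan([0.522,-0.295,0.23],1.291,step=5.6,dec=2,n=2)"
```

```text
t 5.62 p [ 526.54 -281.86  248.89] yaw 1.2797 tilt [-0.0058  0.0079] F [0.7  0.2  0.03] open 85.1
2 rows
{'tx': -0.7, 'ty': -0.02, 'tz': 0.94, 'wx': -0.004, 'wy': -0.003, 'wz': -0.006}
{'tx': -0.7, 'ty': -0.03, 'tz': 0.94, 'wx': -0.004, 'wy': -0.003, 'wz': -0.006}
```

>>> send_rows --series '[{"tx": -0.7, "ty": 0, "tz": 0.9, "wx": -0.004, "wy": -0.003, "wz": -0.006, "jaw": 0}, {"tx": -0.4, "ty": 0, "tz": 0.9, "wx": -0.004, "wy": -0.003, "wz": 0, "jaw": 0}, {"tx": 0, "ty": 0, "tz": 0, "wx": 0, "wy": 0, "wz": 0, "jaw": 0}, {"tx": 0, "ty": 0, "tz": 0, "wx": 0, "wy": 0, "wz": 0, "jaw": 0}]'

```text
t: 6.12
tool_pos: [0.5214, -0.2935, 0.2275]
tool_rot: [-2.518, -1.872, 0.001]
contact_force: [-0.3, -0.3, -0.7]
opening: 0.0851
```

```bash
python3 - <<'E'
from h import *
st(); im,c=snap('wrist','w7'); st()
crop('pics/w7.png','pics/w7c.png',170,150,350,330,4)
E
```

```text
t 6.12 p [ 521.35 -293.47  227.48] yaw 1.2787 tilt [-0.0027  0.0025] F [-0.29 -0.29 -0.71] open 85.1
t 6.17 p [ 521.35 -293.37  227.43] yaw 1.2789 tilt [-0.0028  0.0026] F [ 0.18  0.57 -0.8 ] open 85.6
```

View pics/w7c.png

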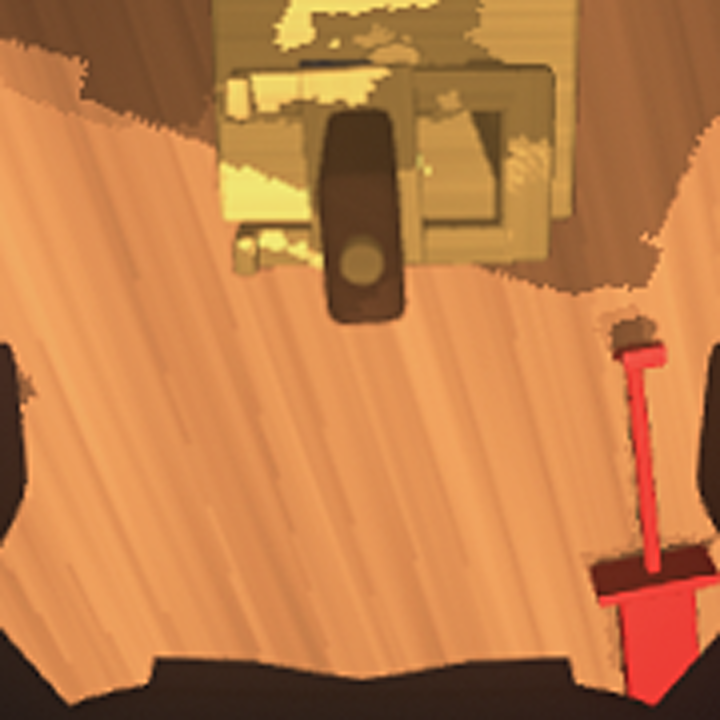

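```bash
python3 - <<'E'
from h import *
np.set_printoptions(precision=4,suppress=True)
c=cam('w7'); g=lambda u,v:(170+(u+.5)/4-.5,150+(v+.5)/4-.5)
P=[onz('wrist',g(*q),.1705,c) for q in [(321,174),(398,172),(405,318),(328,322)]]
P=np.array(P);print(P,P.mean(0)); print(np.linalg.norm(P[0]-P[1]),np.linalg.norm(P[1]-P[2])); d=P[1]-P[2]; d2=P[0]-P[3]; print(np.arctan2(-d[0],d[1]),np.arctan2(d[1],d[0]),np.arctan2(d2[1],d2[0]))
print('knob',[onz('wrist',g(363,260),z,c) for z in(.173,.177)])
t=np.array([onz('wrist',g(*q),.117,c) for q in [(225,82),(247,250),(552,68),(550,262)]]); print(t)
o,_=0,0
E
```

```text
[[ 0.5199 -0.2771  0.1705]
 [ 0.5321 -0.2804  0.1705]
 [ 0.526  -0.3056  0.1705]
 [ 0.5132 -0.3026  0.1705]] [ 0.5228 -0.2914  0.1705]
0.012634275737828582 0.02591933548694501
-0.23614377548030416 1.3346525513145924 1.314080726052153
knob [array([ 0.5224, -0.2926,  0.173 ]), array([ 0.5229, -0.2912,  0.177 ])]
[[ 0.5002 -0.2663  0.117 ]
 [ 0.4931 -0.3027  0.117 ]
 [ 0.5662 -0.2829  0.117 ]
 [ 0.5552 -0.3242  0.117 ]]
```

```bash
python3 -c "
from h import *
plan([0.5225,-0.2925,0.137],1.295,n=4,dec=2)"
```

```text
4 rows
{'tx': 0.03, 'ty': 0.03, 'tz': 2.26, 'wz': -0.004}
{'tx': 0.02, 'ty': 0.03, 'tz': 2.26, 'wz': -0.004}
{'tx': 0.03, 'ty': 0.02, 'tz': 2.26, 'wz': -0.004}
{'tx': 0.02, 'ty': 0.02, 'tz': 2.26, 'wz': -0.004}
```

>>> send_rows --series '[{"tx": 0.03, "ty": 0.03, "tz": 2.4, "wx": 0, "wy": 0, "wz": -0.005, "jaw": 0}, {"tx": 0.03, "ty": 0.03, "tz": 2.4, "wx": 0, "wy": 0, "wz": -0.005, "jaw": 0}, {"tx": 0.03, "ty": 0.02, "tz": 2.2, "wx": 0, "wy": 0, "wz": -0.005, "jaw": 0}, {"tx": 0.02, "ty": 0.02, "tz": 1.6, "wx": 0, "wy": 0, "wz": -0.005, "jaw": 0}, {"tx": 0, "ty": 0, "tz": 0, "wx": 0, "wy": 0, "wz": 0, "jaw": 0}]'

```text
t: 6.8
tool_pos: [0.5254, -0.2905, 0.1433]
tool_rot: [2.495, 1.904, 0.003]
contact_force: [-0.4, 0.1, -0.2]
opening: 0.0851
```

```bash
python3 -c "
from h import *
st();plan([0.5225,-0.2925,0.1365],1.295,n=1,dec=2)"
```

```text
t 6.8 p [ 525.4  -290.48  143.33] yaw 1.3034 tilt [ 0.0034 -0.0015] F [-0.4   0.13 -0.25] open 85.1
1 rows
{'tx': -0.27, 'ty': -0.23, 'tz': 0.68, 'wx': 0.004, 'wz': 0.008}
```

>>> send_rows --series '[{"tx": -0.27, "ty": -0.23, "tz": 0.68, "wx": 0.004, "wy": 0, "wz": 0.008, "jaw": 0}, {"tx": 0, "ty": 0, "tz": 0, "wx": 0, "wy": 0, "wz": 0, "jaw": 0.3}, {"tx": 0, "ty": 0, "tz": 0, "wx": 0, "wy": 0, "wz": 0, "jaw": 0.5}]' --squeeze 40

```text
t: 7.18
tool_pos: [0.5236, -0.2934, 0.1389]
tool_rot: [2.503, 1.892, 0.001]
contact_force: [0.3, 0.3, -0.7]
opening: 0.0515
```

```bash
python3 -c "
from h import *
st();plan([0.5225,-0.2925,0.1365],1.295,n=1,dec=2)"
```

```text
t 7.17 p [ 523.6  -293.42  138.85] yaw 1.2949 tilt [ 0.0027 -0.003 ] F [ 0.27  0.27 -0.73] open 51.5
1 rows
{'tx': 0.06, 'ty': -0.13, 'tz': 0.23, 'wx': 0.003, 'wy': 0.002}
```

>>> send_rows --series '[{"tx": 0.06, "ty": -0.13, "tz": 0.23, "wx": 0.003, "wy": 0.002, "wz": 0, "jaw": 0.75}, {"tx": 0, "ty": 0, "tz": 0, "wx": 0, "wy": 0, "wz": 0, "jaw": 1}, {"tx": 0, "ty": 0, "tz": 0, "wx": 0, "wy": 0, "wz": 0, "jaw": 1}, {"tx": 0, "ty": 0, "tz": 0, "wx": 0, "wy": 0, "wz": 0, "jaw": 1}]' --squeeze 60

```text
t: 7.68
tool_pos: [0.5227, -0.2927, 0.1372]
tool_rot: [2.505, 1.894, 0.001]
contact_force: [-0.2, 0.0, -0.5]
opening: 0.0135
```

```bash
python3 -c "
from h import *
st()"
```

```text
t 7.67 p [ 522.75 -292.74  137.19] yaw 1.2947 tilt [ 0.0013 -0.0007] F [-0.16  0.02 -0.5 ] open 13.5
```

>>> send_rows --series '[{"tx": 0, "ty": 0, "tz": -1.0, "wx": 0, "wy": 0, "wz": 0, "jaw": 1}, {"tx": 0, "ty": 0, "tz": -1.5, "wx": 0, "wy": 0, "wz": 0, "jaw": 1}, {"tx": 0, "ty": 0, "tz": -2.0, "wx": 0, "wy": 0, "wz": 0, "jaw": 1}, {"tx": 0, "ty": 0, "tz": -2.0, "wx": 0, "wy": 0, "wz": 0, "jaw": 1}]'

```text
t: 8.18
tool_pos: [0.522, -0.2922, 0.205]
tool_rot: [-2.505, -1.894, 0.0]
contact_force: [-0.5, 0.2, -0.6]
opening: 0.0134
```

```bash
python3 -c "
from h import *
st();plan([0.5225,-0.2925,0.28],1.295,n=3,dec=2)"
```

```text
t 8.18 p [ 522.03 -292.16  204.98] yaw 1.2947 tilt [-0.0009  0.0009] F [-0.55  0.15 -0.63] open 13.4
3 rows
{'tx': -0.01, 'ty': 0.02, 'tz': -2.5}
{'ty': 0.01, 'tz': -2.5}
{'tx': -0.01, 'ty': 0.02, 'tz': -2.5}
```

>>> send_rows --series '[{"tx": 0, "ty": 0, "tz": -2.5, "wx": 0, "wy": 0, "wz": 0, "jaw": 1}, {"tx": 0, "ty": 0, "tz": -2.5, "wx": 0, "wy": 0, "wz": 0, "jaw": 1}, {"tx": 0, "ty": 0, "tz": -2.5, "wx": 0, "wy": 0, "wz": 0, "jaw": 1}, {"tx": 0, "ty": 0, "tz": 0, "wx": 0, "wy": 0, "wz": 0, "jaw": 1}]'

```text
t: 8.68
tool_pos: [0.5235, -0.2932, 0.2917]
tool_rot: [2.499, 1.889, 0.005]
contact_force: [0.1, -0.9, -0.7]
opening: 0.0133
```

```bash
python3 - <<'E'
from h import *
st(); im,c=snap('wrist','w8'); st(); snap('scene','s8')
crop('pics/w8.png','pics/w8c.png',190,100,320,330,3)
crop('pics/s8.png','pics/s8c.png',150,110,270,200,6)
E
```

```text
t 8.68 p [ 523.47 -293.19  291.66] yaw 1.2948 tilt [ 0.0079 -0.0056] F [ 0.08 -0.86 -0.75] open 13.3
t 8.72 p [ 522.92 -292.8   289.77] yaw 1.2948 tilt [ 0.0056 -0.0038] F [ 0.96 -0.24 -2.16] open 13.2
```

View pics/w8c.png

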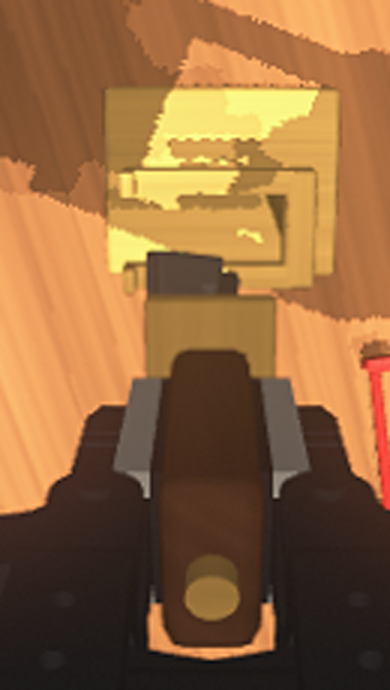

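View pics/s8c.png

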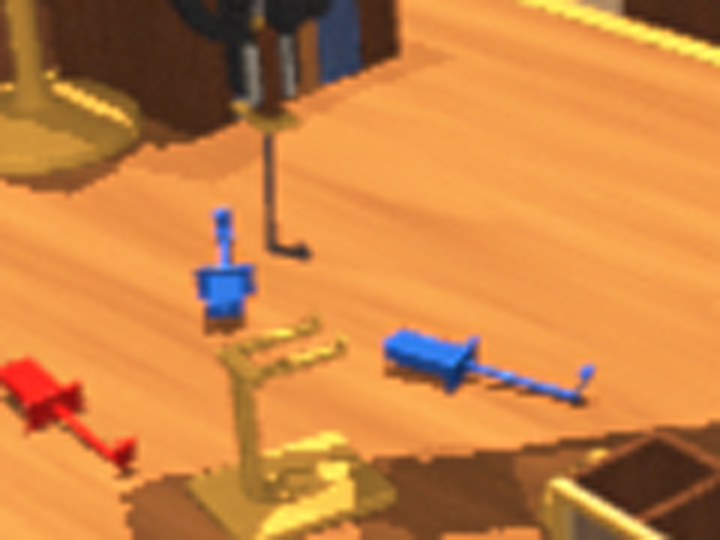

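```bash
python3 - <<'E'
from h import *
np.set_printoptions(precision=2,suppress=True)
o=ctrl.get_obs()
c=cam('w8'); R=np.array(c['R']);t=np.array(c['t'])
# cam in tool constants
Rc=np.array([[.0004,-.9637,-.2668],[1,.0004,.0001],[0,-.2668,.9637]]); Cc=np.array([68.6,-.4,-130.6])
def tool(uv,z):
    K=np.array(c['mtx']);x=(uv[0]-K[0,2])/K[0,0]; y=(uv[1]-K[1,2])/K[1,1]; r=np.hypot(x,y)
    d=Rc@np.array([np.sin(r)*x/r,np.sin(r)*y/r,np.cos(r)]); return Cc+d*(z-Cc[2])/d[2]
g=lambda u,v:(190+(u+.5)/3-.5,100+(v+.5)/3-.5)
for q in [(148,254),(148,272),(148,292),(222,258),(220,290),(238,290)]:
    print(q,tool(g(*q),111),tool(g(*q),118))
print('collar (z top 24.7-5..)')
for q in [(147,297),(276,297)]: print(tool(g(*q),20.2),tool(g(*q),25.2))
print('handle top'); 
for q in [(161,480),(273,480),(165,640),(258,645)]: print(tool(g(*q),-33.3))
E
python3 - <<'E'
import cv2
from h import crop
crop('pics/w8.png','pics/w8d.png',225,170,295,240,10)
E
```

```text
(148, 254) [  7.62 -18.01 111.  ] [  5.86 -18.52 118.  ]
(148, 272) [  2.4 -18.1 111. ] [  0.48 -18.62 118.  ]
(148, 292) [ -3.47 -18.21 111.  ] [ -5.56 -18.73 118.  ]
(222, 258) [  6.47   2.69 111.  ] [  4.67   2.78 118.  ]
(220, 290) [ -2.86   2.16 111.  ] [ -4.93   2.24 118.  ]
(238, 290) [ -2.86   7.25 111.  ] [ -4.93   7.47 118.  ]
collar (z top 24.7-5..)
[ 22.69 -11.72  20.2 ] [ 21.17 -12.09  25.2 ]
[22.7  11.12 20.2 ] [21.18 11.5  25.2 ]
handle top
[ 15.33  -6.55 -33.3 ]
[ 15.32   7.27 -33.3 ]
[-10.14  -6.65 -33.3 ]
[-11.05   6.07 -33.3 ]
```

View pics/w8d.png

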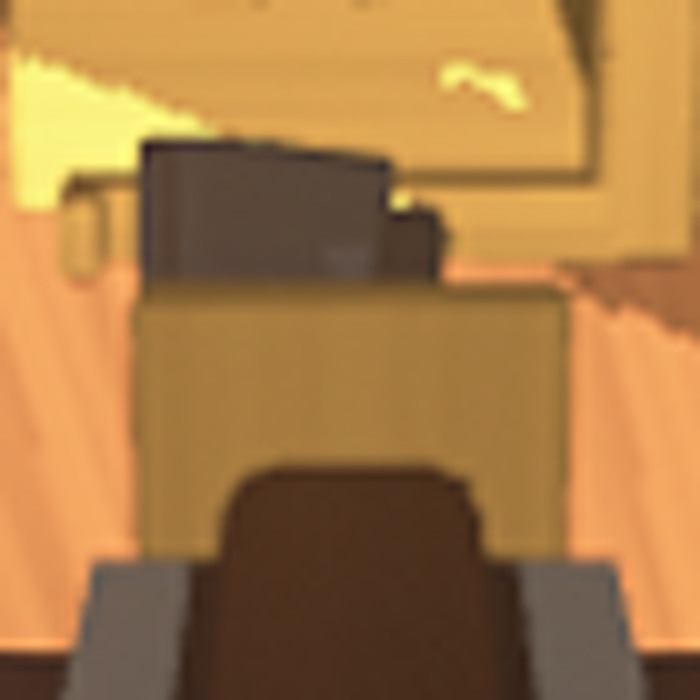

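```bash
cat >> h.py <<'E'
W=np.array([.5437,.0403]); WA=-.098
WR=np.array([[np.cos(WA),-np.sin(WA)],[np.sin(WA),np.cos(WA)]])
def well(x,y,z):  # tool pos for rod axis at well (x,y) mm; rod centre at tool x=+0.8
    p=W+WR@(np.array([x,y-0.8])/1000); return [p[0],p[1],z]
def inwell():
    o=ctrl.get_obs(); p=np.array(o['tool_pos']); q=WR.T@(p[:2]-W)*1000+[0,0.8]; st(); print('rod axis in well',np.round(q,2),'z',round(p[2]*1000,2))
E
python3 -c "
from h import *
st();plan(well(8.2,-28,0.312),1.4728,step=5,dec=1)"
```

```text
t 8.78 p [ 522.38 -292.44  287.85] yaw 1.2948 tilt [ 0.0033 -0.0022] F [-0.33 -0.06 -1.04] open 13.1
7 rows
{'tx': 4.3, 'ty': -0.8, 'tz': -0.4, 'wz': -0.025}
{'tx': 4.3, 'ty': -0.7, 'tz': -0.3, 'wz': -0.025}
{'tx': 4.3, 'ty': -0.6, 'tz': -0.4, 'wz': -0.025}
{'tx': 4.3, 'ty': -0.5, 'tz': -0.3, 'wz': -0.025}
{'tx': 4.3, 'ty': -0.4, 'tz': -0.4, 'wz': -0.025}
{'tx': 4.4, 'ty': -0.3, 'tz': -0.3, 'wz': -0.025}
{'tx': 4.3, 'ty': -0.1, 'tz': -0.4, 'wz': -0.025}
```

>>> send_rows --series '[{"tx": 3.0, "ty": -0.6, "tz": -0.8, "wx": 0, "wy": 0, "wz": -0.02, "jaw": 1}, {"tx": 4.3, "ty": -0.8, "tz": -0.8, "wx": 0, "wy": 0, "wz": -0.025, "jaw": 1}, {"tx": 4.3, "ty": -0.7, "tz": -0.5, "wx": 0, "wy": 0, "wz": -0.025, "jaw": 1}, {"tx": 4.3, "ty": -0.5, "tz": -0.3, "wx": 0, "wy": 0, "wz": -0.025, "jaw": 1}, {"tx": 4.3, "ty": -0.4, "tz": 0, "wx": 0, "wy": 0, "wz": -0.025, "jaw": 1}]'

```text
t: 9.4
tool_pos: [0.5354, -0.0843, 0.3025]
tool_rot: [-2.382, -2.032, 0.008]
contact_force: [0.8, 0.1, -1.1]
opening: 0.0133
```

```bash
python3 -c "
from h import *
st();plan(well(8.2,-28,0.312),1.4728,step=4,dec=1)"
```

```text
t 9.4 p [535.36 -84.32 302.51] yaw 1.4123 tilt [-0.0107  0.0049] F [ 0.84  0.09 -1.05] open 13.3
3 rows
{'tx': 3.2, 'ty': -0.1, 'tz': -0.3, 'wx': -0.004, 'wz': -0.02}
{'tx': 3.2, 'tz': -0.3, 'wx': -0.004, 'wz': -0.02}
{'tx': 3.2, 'ty': 0.1, 'tz': -0.3, 'wx': -0.004, 'wz': -0.02}
```

>>> send_rows --series '[{"tx": 4.0, "ty": -0.1, "tz": -0.5, "wx": -0.004, "wy": 0, "wz": -0.02, "jaw": 1}, {"tx": 3.0, "ty": 0, "tz": -0.3, "wx": -0.004, "wy": 0, "wz": -0.02, "jaw": 1}, {"tx": 1.5, "ty": 0, "tz": -0.2, "wx": 0, "wy": 0, "wz": -0.01, "jaw": 1}, {"tx": 0, "ty": 0, "tz": 0, "wx": 0, "wy": 0, "wz": 0, "jaw": 1}]'

```text
t: 9.9
tool_pos: [0.5441, 0.0053, 0.3061]
tool_rot: [-2.323, -2.095, 0.01]
contact_force: [0.6, -0.2, -1.4]
opening: 0.013
```

```bash
python3 -c "
from h import *
inwell();plan(well(8.2,-28,0.29),1.4728,step=4,dec=2)"
```

```text
t 9.9 p [544.09   5.25 306.1 ] yaw 1.4679 tilt [-0.0137  0.0053] F [ 0.61 -0.21 -1.39] open 13.0
rod axis in well [  3.82 -34.04] z 306.1
1 rows
{'tx': 0.6, 'ty': 0.46, 'tz': 1.61, 'wx': -0.014, 'wy': -0.004, 'wz': -0.005}
```

>>> send_rows --series '[{"tx": 0.6, "ty": 0.46, "tz": 1.0, "wx": -0.014, "wy": -0.004, "wz": -0.005, "jaw": 1}, {"tx": 0, "ty": 0, "tz": 0, "wx": 0, "wy": 0, "wz": 0, "jaw": 1}, {"tx": 0, "ty": 0, "tz": 0, "wx": 0, "wy": 0, "wz": 0, "jaw": 1}]'

```text
t: 10.28
tool_pos: [0.549, 0.0088, 0.2937]
tool_rot: [-2.33, -2.106, 0.003]
contact_force: [1.3, -0.1, -0.1]
opening: 0.0132
```

```bash
python3 -c "
from h import *
inwell();plan(well(8.2,-28,0.18),1.4728,step=2,dec=2)
im,c=snap('wrist','w9'); crop('pics/w9.png','pics/w9c.png',190,120,320,280,5)"
```

```text
t 10.28 p [549.     8.82 293.69] yaw 1.4699 tilt [-0.0019 -0.0011] F [ 1.35 -0.12 -0.09] open 13.2
rod axis in well [  8.36 -30.01] z 293.69
6 rows
{'tx': 0.04, 'tz': 1.89}
{'tx': 0.04, 'tz': 1.9}
{'tx': 0.03, 'tz': 1.89}
{'tx': 0.04, 'tz': 1.9}
{'tx': 0.03, 'tz': 1.89}
{'tx': 0.04, 'tz': 1.9}
```

View pics/w9c.png

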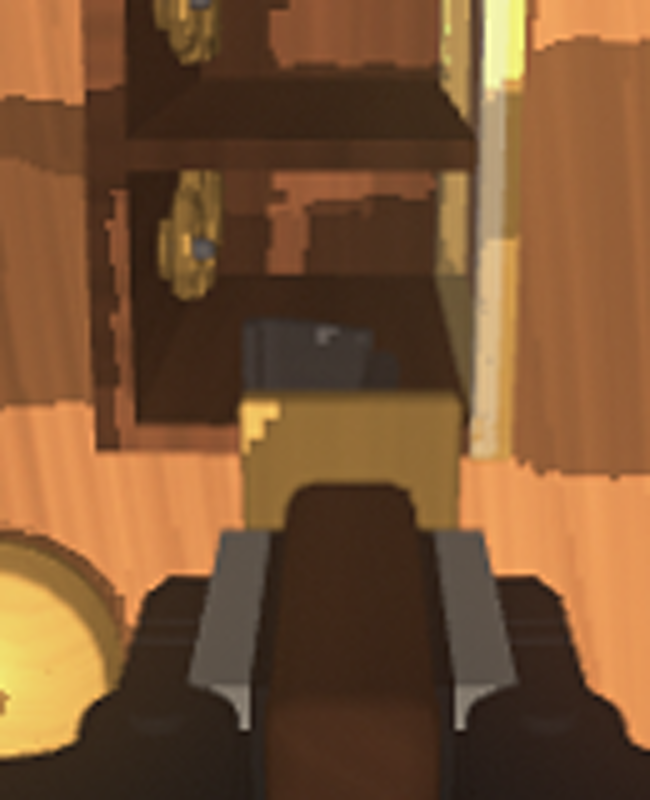

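>>> send_rows --series '[{"tx": 0.2, "ty": 0, "tz": 1.5, "wx": 0, "wy": 0, "wz": -0.003, "jaw": 1}, {"tx": 0, "ty": 0, "tz": 1.5, "wx": 0, "wy": 0, "wz": 0, "jaw": 1}, {"tx": 0, "ty": 0, "tz": 0.5, "wx": 0, "wy": 0, "wz": 0, "jaw": 1}]'

```text
t: 10.7
tool_pos: [0.549, 0.0103, 0.2561]
tool_rot: [-2.328, -2.109, 0.004]
contact_force: [0.6, 0.3, -1.8]
opening: 0.0133
```

```bash
python3 -c "
from h import *
inwell();plan(well(8.2,-28,0.21),1.4728,n=3,dec=2)"
```

```text
t 10.7 p [548.97  10.29 256.15] yaw 1.472 tilt [-0.0022 -0.0012] F [ 0.57  0.33 -1.82] open 13.3
rod axis in well [  8.18 -28.55] z 256.15
3 rows
{'tx': 0.02, 'tz': 1.54}
{'tx': 0.02, 'tz': 1.54}
{'tx': 0.02, 'ty': 0.01, 'tz': 1.53}
```

>>> send_rows --series '[{"tx": 0.03, "ty": 0, "tz": 1.6, "wx": 0, "wy": 0, "wz": 0, "jaw": 1}, {"tx": 0.03, "ty": 0, "tz": 1.6, "wx": 0, "wy": 0, "wz": 0, "jaw": 1}, {"tx": 0, "ty": 0, "tz": 1.6, "wx": 0, "wy": 0, "wz": 0, "jaw": 1}, {"tx": 0, "ty": 0, "tz": 0.8, "wx": 0, "wy": 0, "wz": 0, "jaw": 1}]'

```text
t: 11.2
tool_pos: [0.5484, 0.011, 0.1955]
tool_rot: [-2.327, -2.108, 0.005]
contact_force: [0.4, -0.7, -2.0]
opening: 0.0132
```

```bash
python3 -c "
from h import *
inwell();plan(well(8.2,-28,0.1797),1.4728,n=2,dec=2)"
```

```text
t 11.2 p [548.43  10.96 195.46] yaw 1.4721 tilt [-0.0034 -0.0011] F [ 0.41 -0.71 -2.03] open 13.2
rod axis in well [  7.58 -27.93] z 195.46
2 rows
{'ty': 0.03, 'tz': 0.79, 'wx': -0.002}
{'tx': -0.01, 'ty': 0.04, 'tz': 0.79, 'wx': -0.002}
```

>>> send_rows --series '[{"tx": 0, "ty": 0.03, "tz": 0.8, "wx": -0.002, "wy": 0, "wz": 0, "jaw": 1}, {"tx": 0, "ty": 0.03, "tz": 0.6, "wx": -0.002, "wy": 0, "wz": 0, "jaw": 1}, {"tx": 0, "ty": 0, "tz": 0, "wx": 0, "wy": 0, "wz": 0, "jaw": 1}]'

```text
t: 11.58
tool_pos: [0.549, 0.0109, 0.18]
tool_rot: [2.327, 2.108, -0.001]
contact_force: [-0.6, 0.4, -0.9]
opening: 0.0136
```

```bash
python3 -c "
from h import *
inwell();plan(well(8.2,-28,0.1797),1.4728,n=1,dec=2)
im,c=snap('wrist','w10'); crop('pics/w10.png','pics/w10c.png',190,120,320,280,5); snap('scene','s10'); crop('pics/s10.png','pics/s10c.png',225,140,305,260,5); inwell()"
```

```text
t 11.57 p [548.97  10.87 180.02] yaw 1.4722 tilt [ 0.0003 -0.0015] F [-0.56  0.36 -0.9 ] open 13.6
rod axis in well [  8.12 -27.98] z 180.02
1 rows
{'ty': 0.01, 'tz': 0.03}
t 11.68 p [549.38  10.81 180.84] yaw 1.4721 tilt [ 0.0016 -0.0016] F [ 0.01 -0.14 -2.19] open 13.3
rod axis in well [  8.54 -28.  ] z 180.84
```

View pics/w10c.png

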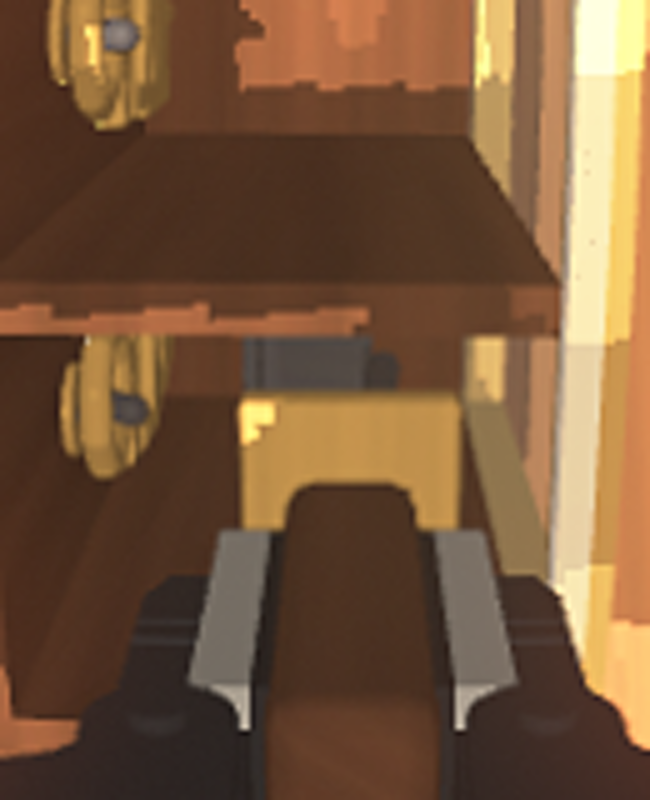

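View pics/s10c.png

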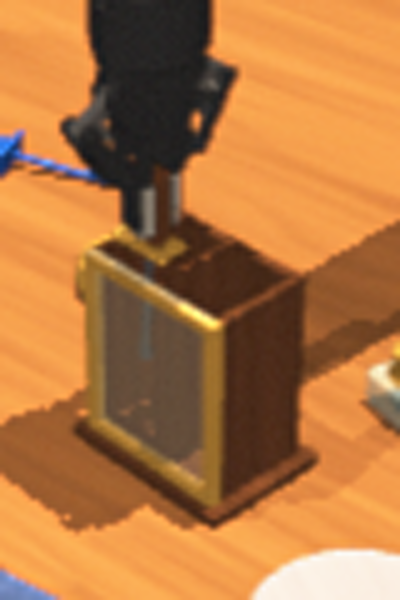

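```bash
cat >> h.py <<'E'
Rc=np.array([[.0004,-.9637,-.2668],[1,.0004,.0001],[0,-.2668,.9637]]); Cc=np.array([68.6,-.4,-130.6])
def tool(uv,z):
    d=Rc@(lambda x,y:(lambda r:np.array([np.sin(r)*x/r,np.sin(r)*y/r,np.cos(r)]))(np.hypot(x,y)))((uv[0]-260.0062)/297.3186,(uv[1]-191.127)/297.3186)
    return Cc+d*(z-Cc[2])/d[2]
E
python3 - <<'E'
from h import *
np.set_printoptions(precision=1,suppress=True)
g=lambda u,v:(190+(u+.5)/5-.5,120+(v+.5)/5-.5)
for nm,q,z in [('peg tip',(128,408),78),('ring centre',(122,400),88),('ring front bottom edge',(108,478),98),('ring top?',(110,340),88),('partition low edge',(300,334),30),('rim near side',(60,717),30),('lip left top',(245,338),111),('pane frame inner',(553,335),30)]:
    print(nm,tool(g(*q),z))
E
```

```text
peg tip [  3.1 -33.6  78. ]
ring centre [  1.2 -36.1  88. ]
ring front bottom edge [-15.3 -40.7  98. ]
ring top? [ 10.9 -37.5  88. ]
partition low edge [26.9 -6.2 30. ]
rim near side [-22.3 -36.7  30. ]
lip left top [  5.1 -18.4 111. ]
pane frame inner [26.8 22.2 30. ]
```

>>> send_rows --series '[{"tx": 0.12, "ty": -0.4, "tz": 0.1, "wx": 0, "wy": 0, "wz": 0, "jaw": 1}, {"tx": 0, "ty": -0.5, "tz": 0, "wx": 0, "wy": 0, "wz": 0, "jaw": 1}, {"tx": 0, "ty": -0.4, "tz": 0, "wx": 0, "wy": 0, "wz": 0, "jaw": 1}, {"tx": 0, "ty": 0, "tz": 0, "wx": 0, "wy": 0, "wz": 0, "jaw": 1}]'

```text
t: 12.18
tool_pos: [0.5362, 0.0135, 0.1812]
tool_rot: [2.325, 2.107, 0.003]
contact_force: [0.2, -0.2, -1.4]
opening: 0.0133
```

```bash
python3 -c "
from h import *
inwell();plan(well(-8,-26.8,0.1797),1.4728,n=1,dec=2)"
```

```text
t 12.18 p [536.24  13.48 181.2 ] yaw 1.4723 tilt [ 0.004  -0.0018] F [ 0.17 -0.2  -1.37] open 13.3
rod axis in well [ -4.8  -26.62] z 181.2
1 rows
{'tx': -0.02, 'ty': -0.32, 'tz': 0.15, 'wx': 0.004}
```

>>> send_rows --series '[{"tx": 0, "ty": -0.3, "tz": 0.15, "wx": 0.004, "wy": 0, "wz": 0, "jaw": 1}, {"tx": 0, "ty": -0.1, "tz": 0, "wx": 0, "wy": 0, "wz": 0, "jaw": 1}, {"tx": 0, "ty": 0, "tz": 0, "wx": 0, "wy": 0, "wz": 0, "jaw": 1}]'

```text
t: 12.55
tool_pos: [0.532, 0.0139, 0.1796]
tool_rot: [2.327, 2.109, -0.002]
contact_force: [0.2, -0.7, -0.9]
opening: 0.0132
```

```bash
python3 -c "
from h import *
inwell();plan(well(-11,-26.8,0.1797),1.4728,n=1,dec=2)"
```

```text
t 12.55 p [532.02  13.86 179.65] yaw 1.4722 tilt [-0.0001 -0.0015] F [ 0.15 -0.71 -0.92] open 13.2
rod axis in well [ -9.03 -26.65] z 179.65
1 rows
{'tx': -0.01, 'ty': -0.2, 'tz': -0.01}
```

>>> send_rows --series '[{"tx": 0, "ty": -0.1, "tz": 0, "wx": 0, "wy": 0, "wz": 0, "jaw": 1}, {"tx": 0, "ty": -0.1, "tz": 0, "wx": 0, "wy": 0, "wz": 0, "jaw": 1}, {"tx": 0, "ty": 0, "tz": 0, "wx": 0, "wy": 0, "wz": 0, "jaw": 1}]'

```text
t: 12.92
tool_pos: [0.53, 0.014, 0.1796]
tool_rot: [2.328, 2.108, -0.002]
contact_force: [-0.4, 0.5, -1.5]
opening: 0.0134
```

```bash
python3 -c "
from h import *
inwell()"
```

```text
t 12.93 p [529.99  14.02 179.63] yaw 1.4721 tilt [-0.0001 -0.0015] F [-0.45  0.5  -1.48] open 13.4
rod axis in well [-11.07 -26.7 ] z 179.63
```

>>> send_rows --series '[{"tx": 0, "ty": -0.1, "tz": 0, "wx": 0, "wy": 0, "wz": 0, "jaw": 1}, {"tx": 0, "ty": 0, "tz": 0, "wx": 0, "wy": 0, "wz": 0, "jaw": 1}]'

```text
t: 13.18
tool_pos: [0.529, 0.0141, 0.1796]
tool_rot: [2.328, 2.108, -0.002]
contact_force: [-0.5, 0.1, -1.2]
opening: 0.0136
```

>>> send_rows --series '[{"tx": 0, "ty": -0.05, "tz": 0, "wx": 0, "wy": 0, "wz": 0, "jaw": 1}]'

```text
t: 13.3
tool_pos: [0.5285, 0.0142, 0.1797]
tool_rot: [2.327, 2.108, -0.002]
contact_force: [-0.2, 0.1, -1.6]
opening: 0.0133
```

>>> send_rows --series '[{"tx": 0, "ty": -0.05, "tz": 0, "wx": 0, "wy": 0, "wz": 0, "jaw": 1}]'

```text
t: 13.42
tool_pos: [0.5279, 0.0143, 0.1796]
tool_rot: [2.328, 2.109, -0.002]
contact_force: [0.3, -0.4, -1.7]
opening: 0.0133
```

```bash
python3 -c "
from h import *
inwell()"
```

```text
t 13.43 p [527.92  14.26 179.63] yaw 1.4722 tilt [-0.0001 -0.0014] F [ 0.26 -0.37 -1.7 ] open 13.3
rod axis in well [-13.15 -26.66] z 179.63
```

Small steps with a force check after each.

>>> send_rows --series '[{"tx": 0, "ty": -0.05, "tz": 0, "wx": 0, "wy": 0, "wz": 0, "jaw": 1}]'

```text
t: 13.55
tool_pos: [0.5274, 0.0143, 0.1797]
tool_rot: [2.328, 2.109, -0.002]
contact_force: [-0.2, 1.1, -1.8]
opening: 0.0133
```

>>> send_rows --series '[{"tx": 0, "ty": -0.04, "tz": 0, "wx": 0, "wy": 0, "wz": 0, "jaw": 1}]'

```text
t: 13.68
tool_pos: [0.527, 0.0143, 0.1797]
tool_rot: [2.327, 2.109, -0.002]
contact_force: [-0.1, 0.1, -1.5]
opening: 0.0133
```

>>> send_rows --series '[{"tx": 0, "ty": -0.04, "tz": 0, "wx": 0, "wy": 0, "wz": 0, "jaw": 1}]'

```text
t: 13.8
tool_pos: [0.5265, 0.0144, 0.1797]
tool_rot: [2.327, 2.109, -0.002]
contact_force: [0.1, 0.3, -1.9]
opening: 0.0133
```

>>> send_rows --series '[{"tx": 0, "ty": -0.04, "tz": 0, "wx": 0, "wy": 0, "wz": 0, "jaw": 1}]'

```text
t: 13.92
tool_pos: [0.5261, 0.0144, 0.1796]
tool_rot: [2.327, 2.109, -0.002]
contact_force: [0.1, -0.3, -1.0]
opening: 0.0133
```

>>> send_rows --series '[{"tx": 0, "ty": -0.04, "tz": 0, "wx": 0, "wy": 0, "wz": 0, "jaw": 1}]'

```text
t: 14.05
tool_pos: [0.5257, 0.0145, 0.1797]
tool_rot: [2.327, 2.109, -0.002]
contact_force: [0.7, -0.3, -1.1]
opening: 0.0134
```

```bash
python3 -c "
from h import *
inwell()"
```

```text
t 14.05 p [525.69  14.47 179.66] yaw 1.4722 tilt [-0.     -0.0015] F [ 0.68 -0.34 -1.13] open 13.4
rod axis in well [-15.39 -26.66] z 179.66
```

>>> send_rows --series '[{"tx": 0, "ty": -0.04, "tz": 0, "wx": 0, "wy": 0, "wz": 0, "jaw": 1}]'

```text
t: 14.18
tool_pos: [0.5253, 0.0145, 0.1797]
tool_rot: [2.327, 2.108, -0.001]
contact_force: [-0.1, 0.5, -0.5]
opening: 0.0136
```

>>> send_rows --series '[{"tx": 0, "ty": -0.03, "tz": 0, "wx": 0, "wy": 0, "wz": 0, "jaw": 1}]'

```text
t: 14.3
tool_pos: [0.5252, 0.0145, 0.1797]
tool_rot: [2.327, 2.108, -0.001]
contact_force: [1.3, 0.4, -1.4]
opening: 0.0137
```

```bash
python3 -c "
from h import *
inwell();im,c=snap('wrist','w11'); crop('pics/w11.png','pics/w11c.png',190,140,320,280,5);inwell()"
```

```text
t 14.3 p [525.18  14.5  179.74] yaw 1.4722 tilt [ 0.0008 -0.0016] F [ 1.29  0.42 -1.43] open 13.7
rod axis in well [-15.91 -26.69] z 179.74
t 14.35 p [525.18  14.49 179.77] yaw 1.4721 tilt [ 0.0008 -0.0015] F [ 0.53  0.48 -1.25] open 13.0
rod axis in well [-15.91 -26.7 ] z 179.77
```

View pics/w11c.png

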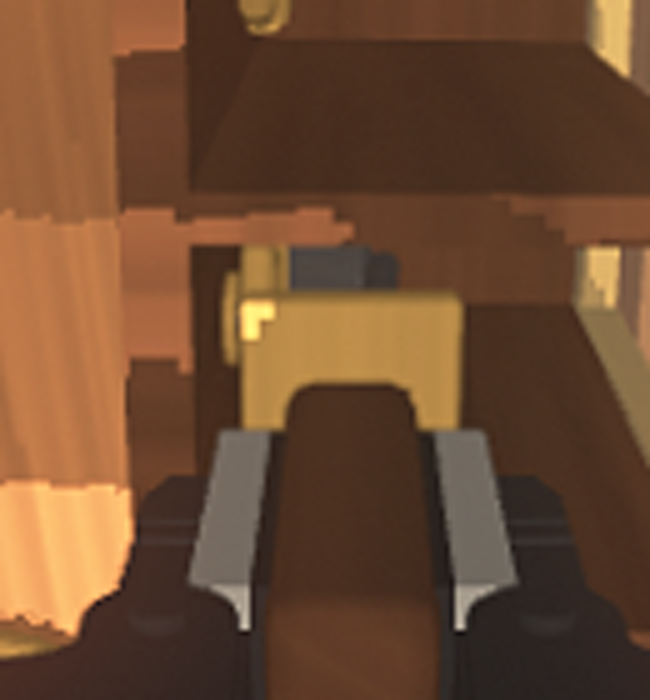

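>>> send_rows --series '[{"tx": 0, "ty": -0.03, "tz": 0, "wx": 0, "wy": 0, "wz": 0, "jaw": 1}]'

```text
t: 14.48
tool_pos: [0.5251, 0.0145, 0.1799]
tool_rot: [2.327, 2.108, 0.0]
contact_force: [1.1, 0.3, -1.4]
opening: 0.0134
```

```bash
python3 -c "
from h import *
inwell()
print(ctrl.get_obs()['wrist_torque'])"
```

```text
t 14.47 p [525.09  14.52 179.87] yaw 1.4721 tilt [ 0.0015 -0.0016] F [ 1.14  0.34 -1.45] open 13.4
rod axis in well [-16.   -26.68] z 179.87
[-0.01477906 -0.21145119  0.03972997]
```

>>> send_rows --series '[{"tx": 0, "ty": 0.04, "tz": 0, "wx": 0.001, "wy": 0, "wz": 0, "jaw": 1}, {"tx": 0, "ty": 0, "tz": -0.2, "wx": 0, "wy": 0, "wz": 0, "jaw": 1}, {"tx": 0, "ty": 0, "tz": -0.2, "wx": 0, "wy": 0, "wz": 0, "jaw": 1}]'

```text
t: 14.85
tool_pos: [0.5253, 0.0145, 0.1839]
tool_rot: [2.328, 2.109, -0.002]
contact_force: [1.0, -0.4, -1.8]
opening: 0.0134
```

```bash
python3 -c "
from h import *
inwell()"
```

```text
t 14.85 p [525.3   14.48 183.92] yaw 1.4721 tilt [-0.0003 -0.0014] F [ 0.99 -0.35 -1.82] open 13.4
rod axis in well [-15.78 -26.69] z 183.92
```

>>> send_rows --series '[{"tx": 0, "ty": 0, "tz": -0.2, "wx": 0, "wy": 0, "wz": 0, "jaw": 1}]'

```text
t: 14.98
tool_pos: [0.5253, 0.0145, 0.1861]
tool_rot: [2.328, 2.109, -0.002]
contact_force: [0.0, 0.2, -1.8]
opening: 0.0132
```

>>> send_rows --series '[{"tx": 0, "ty": 0, "tz": -0.15, "wx": 0, "wy": 0, "wz": 0, "jaw": 1}]'

```text
t: 15.1
tool_pos: [0.5253, 0.0145, 0.1878]
tool_rot: [2.328, 2.109, -0.002]
contact_force: [-0.1, 0.5, -1.1]
opening: 0.013
```

>>> send_rows --series '[{"tx": 0, "ty": 0, "tz": -0.1, "wx": 0, "wy": 0, "wz": 0, "jaw": 1}]'

```text
t: 15.22
tool_pos: [0.5253, 0.0145, 0.189]
tool_rot: [2.328, 2.109, -0.002]
contact_force: [0.4, 0.3, -2.5]
opening: 0.0131
```

>>> send_rows --series '[{"tx": 0, "ty": 0, "tz": -0.1, "wx": 0, "wy": 0, "wz": 0, "jaw": 1}]'

```text
t: 15.35
tool_pos: [0.5252, 0.0145, 0.1898]
tool_rot: [2.328, 2.109, -0.002]
contact_force: [0.3, -0.5, -2.7]
opening: 0.0129
```

```bash
python3 -c "
from h import *
inwell();im,c=snap('wrist','w12'); crop('pics/w12.png','pics/w12c.png',220,170,300,230,9);inwell()
crop('pics/w11.png','pics/w11d.png',220,170,300,230,9)"
```

```text
t 15.35 p [525.25  14.48 189.77] yaw 1.4721 tilt [-0.0004 -0.0014] F [ 0.27 -0.51 -2.7 ] open 12.9
rod axis in well [-15.84 -26.7 ] z 189.77
t 15.4 p [525.31  14.51 189.92] yaw 1.4721 tilt [-0.0002 -0.0014] F [ 1.53 -0.44 -2.24] open 13.4
rod axis in well [-15.78 -26.67] z 189.92
```

View pics/w12c.png

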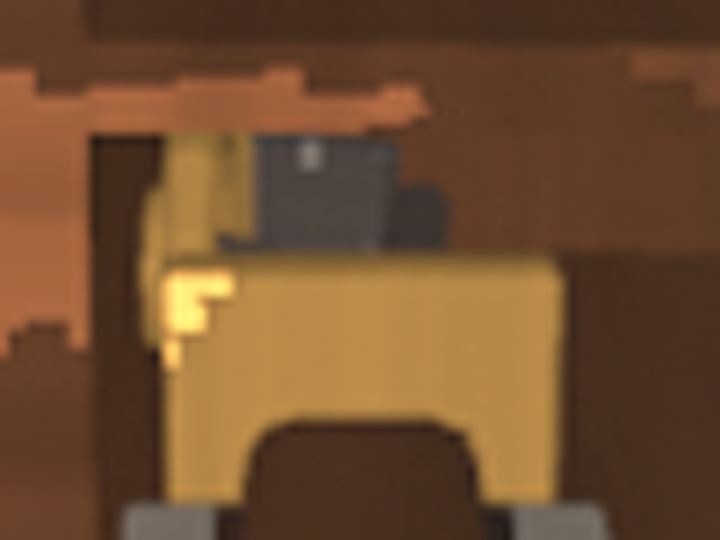

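View pics/w11d.png

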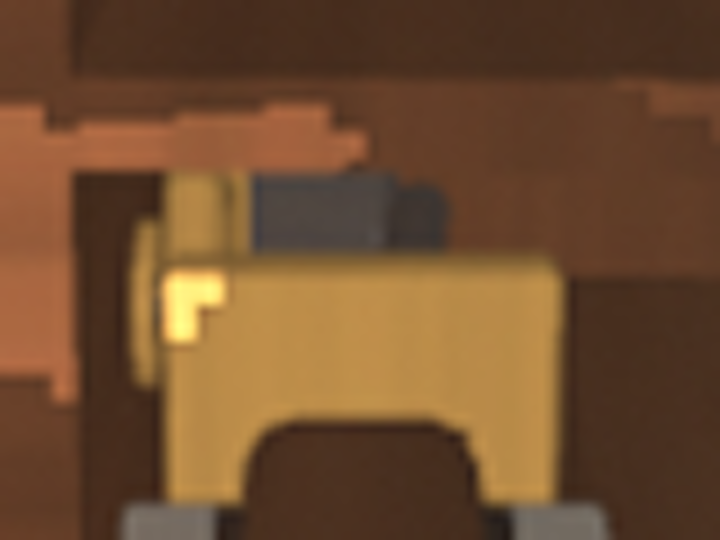

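>>> send_rows --series '[{"tx": 0, "ty": 0, "tz": -0.15, "wx": 0, "wy": 0, "wz": 0, "jaw": 1}]'

```text
t: 15.52
tool_pos: [0.5252, 0.0145, 0.1912]
tool_rot: [2.328, 2.109, -0.002]
contact_force: [0.9, 0.4, -3.7]
opening: 0.0136
```

>>> send_rows --series '[{"tx": 0, "ty": 0, "tz": -0.15, "wx": 0, "wy": 0, "wz": 0, "jaw": 1}]'

```text
t: 15.65
tool_pos: [0.5252, 0.0145, 0.1926]
tool_rot: [2.328, 2.109, -0.002]
contact_force: [0.9, 0.5, -3.1]
opening: 0.0134
```

>>> send_rows --series '[{"tx": 0, "ty": 0, "tz": -0.15, "wx": 0, "wy": 0, "wz": 0, "jaw": 1}, {"tx": 0, "ty": 0, "tz": -0.05, "wx": 0, "wy": 0, "wz": 0, "jaw": 1}]'

```text
t: 15.9
tool_pos: [0.5252, 0.0145, 0.1948]
tool_rot: [2.328, 2.109, -0.002]
contact_force: [1.3, 0.3, -2.1]
opening: 0.0137
```

```bash
python3 -c "
from h import *
inwell();im,c=snap('wrist','w13'); crop('pics/w13.png','pics/w13c.png',220,170,300,230,9);inwell();snap('scene','s13'); crop('pics/s13.png','pics/s13c.png',225,150,305,250,6)"
```

```text
t 15.9 p [525.23  14.52 194.8 ] yaw 1.4721 tilt [-0.0005 -0.0014] F [ 1.27  0.34 -2.12] open 13.7
rod axis in well [-15.86 -26.66] z 194.8
t 15.95 p [525.26  14.51 194.84] yaw 1.4721 tilt [-0.0004 -0.0014] F [ 0.54  0.53 -2.58] open 13.2
rod axis in well [-15.82 -26.67] z 194.84
```

View pics/w13c.png

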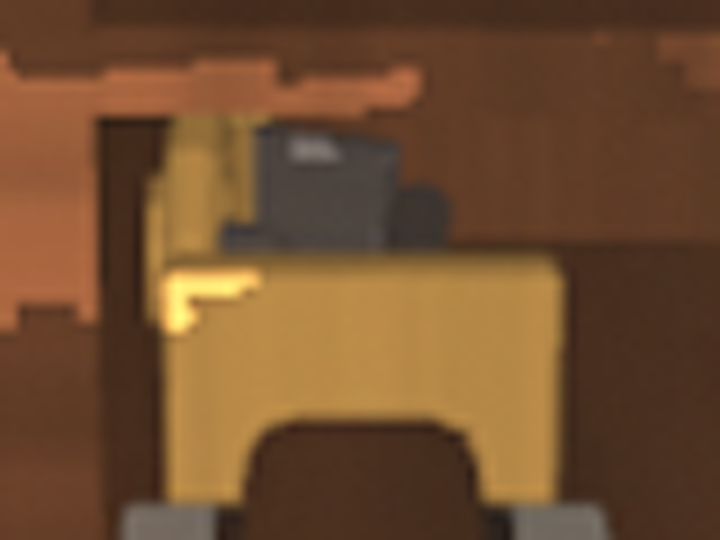

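View pics/s13c.png

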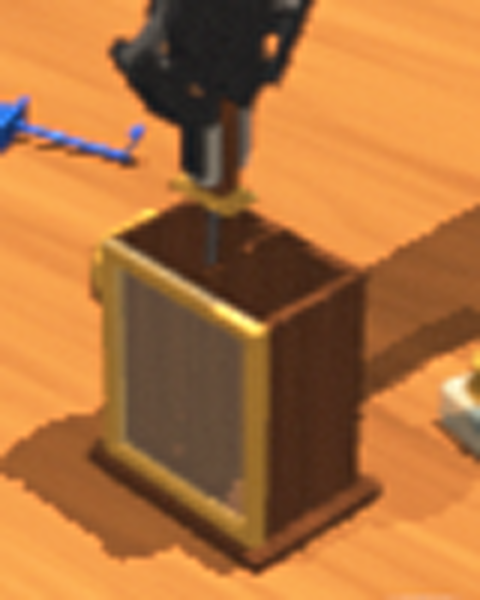

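>>> send_rows --series '[{"tx": 0, "ty": 0.2, "tz": 0, "wx": 0, "wy": 0, "wz": 0, "jaw": 1}, {"tx": 0, "ty": 0.3, "tz": 0, "wx": 0, "wy": 0, "wz": 0, "jaw": 1}, {"tx": 0, "ty": 0.3, "tz": 0, "wx": 0, "wy": 0, "wz": 0, "jaw": 1}]'

```text
t: 16.38
tool_pos: [0.533, 0.0138, 0.1944]
tool_rot: [-2.328, -2.109, 0.004]
contact_force: [0.6, 0.0, -3.1]
opening: 0.0135
```

```bash
python3 -c "
from h import *
inwell()"
```

```text
t 16.38 p [533.05  13.77 194.4 ] yaw 1.4722 tilt [-0.0021 -0.0012] F [ 0.57  0.04 -3.15] open 13.5
rod axis in well [ -8.01 -26.64] z 194.4
```

>>> send_rows --series '[{"tx": 0, "ty": 0.3, "tz": -0.05, "wx": 0, "wy": 0, "wz": 0, "jaw": 1}, {"tx": 0, "ty": 0.3, "tz": 0, "wx": 0, "wy": 0, "wz": 0, "jaw": 1}, {"tx": 0, "ty": 0.3, "tz": 0, "wx": 0, "wy": 0, "wz": 0, "jaw": 1}, {"tx": 0, "ty": 0.2, "tz": 0, "wx": 0, "wy": 0, "wz": 0, "jaw": 1}]'

```text
t: 16.88
tool_pos: [0.5449, 0.0126, 0.1947]
tool_rot: [-2.328, -2.109, 0.004]
contact_force: [0.1, 0.3, -2.5]
opening: 0.0135
```

```bash
python3 -c "
from h import *
inwell();im,c=snap('wrist','w14'); crop('pics/w14.png','pics/w14c.png',210,150,310,230,8);inwell()"
```

```text
t 16.88 p [544.86  12.57 194.71] yaw 1.4721 tilt [-0.0027 -0.0012] F [ 0.14  0.28 -2.47] open 13.5
rod axis in well [  3.86 -26.68] z 194.71
t 16.93 p [545.03  12.53 194.74] yaw 1.4721 tilt [-0.0024 -0.0012] F [ 0.5  -0.42 -2.47] open 13.4
rod axis in well [  4.04 -26.71] z 194.74
```

View pics/w14c.png

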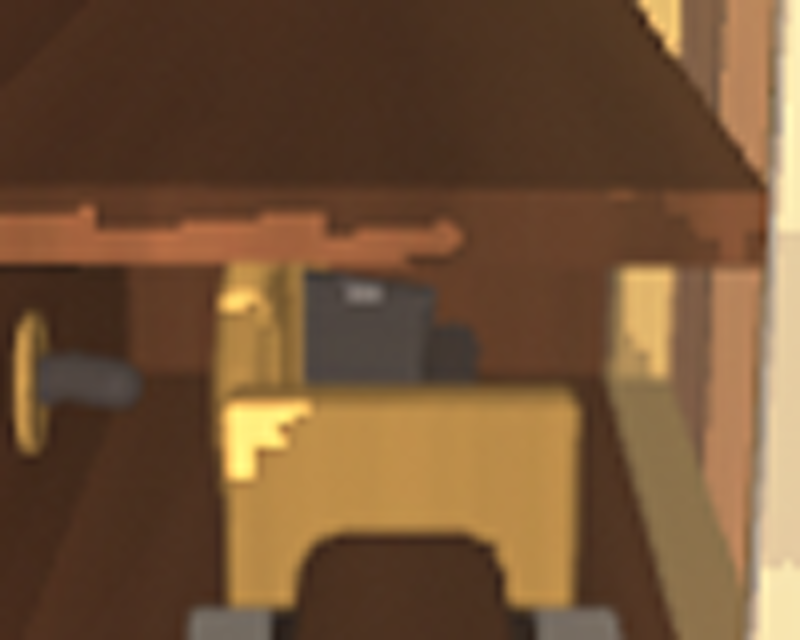

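>>> send_rows --series '[{"tx": 0, "ty": 0, "tz": -0.4, "wx": 0, "wy": 0, "wz": 0, "jaw": 1}, {"tx": 0, "ty": 0, "tz": -0.8, "wx": 0, "wy": 0, "wz": 0, "jaw": 1}, {"tx": 0, "ty": 0, "tz": -1.2, "wx": 0, "wy": 0, "wz": 0, "jaw": 1}, {"tx": 0, "ty": 0, "tz": -1.2, "wx": 0, "wy": 0, "wz": 0, "jaw": 1}]'

```text
t: 17.42
tool_pos: [0.5447, 0.0127, 0.2325]
tool_rot: [-2.327, -2.108, 0.005]
contact_force: [-0.2, 0.6, -2.9]
opening: 0.0134
```

```bash
python3 -c "
from h import *
inwell()"
```

```text
t 17.43 p [544.66  12.67 232.47] yaw 1.4721 tilt [-0.0038 -0.001 ] F [-0.21  0.56 -2.85] open 13.4
rod axis in well [  3.66 -26.6 ] z 232.47
```

>>> send_rows --series '[{"tx": 0, "ty": 0.05, "tz": -1.3, "wx": -0.003, "wy": 0, "wz": 0, "jaw": 1}, {"tx": 0, "ty": 0, "tz": -1.3, "wx": 0, "wy": 0, "wz": 0, "jaw": 1}, {"tx": 0, "ty": 0, "tz": -1.3, "wx": 0, "wy": 0, "wz": 0, "jaw": 1}, {"tx": 0, "ty": 0, "tz": -1.3, "wx": 0, "wy": 0, "wz": 0, "jaw": 1}, {"tx": 0, "ty": 0, "tz": -1.3, "wx": 0, "wy": 0, "wz": 0, "jaw": 1}]'

```text
t: 18.05
tool_pos: [0.5455, 0.0127, 0.3035]
tool_rot: [2.326, 2.108, 0.001]
contact_force: [0.0, -0.8, -2.2]
opening: 0.0135
```

```bash
python3 -c "
from h import *
inwell()"
```

```text
t 18.05 p [545.54  12.68 303.53] yaw 1.4721 tilt [ 0.0019 -0.0016] F [ 0.04 -0.78 -2.19] open 13.5
rod axis in well [  4.54 -26.51] z 303.53
```

>>> send_rows --series '[{"tx": 0, "ty": 0, "tz": -1.3, "wx": 0, "wy": 0, "wz": 0, "jaw": 1}, {"tx": 0, "ty": 0, "tz": -1.3, "wx": 0, "wy": 0, "wz": 0, "jaw": 1}, {"tx": 0, "ty": 0, "tz": -1.0, "wx": 0, "wy": 0, "wz": 0, "jaw": 1}, {"tx": 0, "ty": 0, "tz": -0.4, "wx": 0, "wy": 0, "wz": 0, "jaw": 1}, {"tx": 0, "ty": 0, "tz": 0, "wx": 0, "wy": 0, "wz": 0, "jaw": 1}]'

```text
t: 18.68
tool_pos: [0.5458, 0.0127, 0.3476]
tool_rot: [2.325, 2.107, 0.002]
contact_force: [-0.4, -0.1, -2.3]
opening: 0.0133
```

```bash
python3 -c "
from h import *
inwell();im,c=snap('wrist','w15'); crop('pics/w15.png','pics/w15c.png',210,120,310,220,6);snap('scene','s15'); crop('pics/s15.png','pics/s15c.png',215,60,315,200,5);inwell()"
```

```text
t 18.68 p [545.83  12.7  347.62] yaw 1.4721 tilt [ 0.0037 -0.0018] F [-0.38 -0.09 -2.28] open 13.3
rod axis in well [  4.82 -26.46] z 347.62
t 18.77 p [545.63  12.72 347.  ] yaw 1.4721 tilt [ 0.0027 -0.0017] F [ 0.68  0.16 -2.37] open 13.5
rod axis in well [  4.62 -26.46] z 347.0
```

View pics/w15c.png

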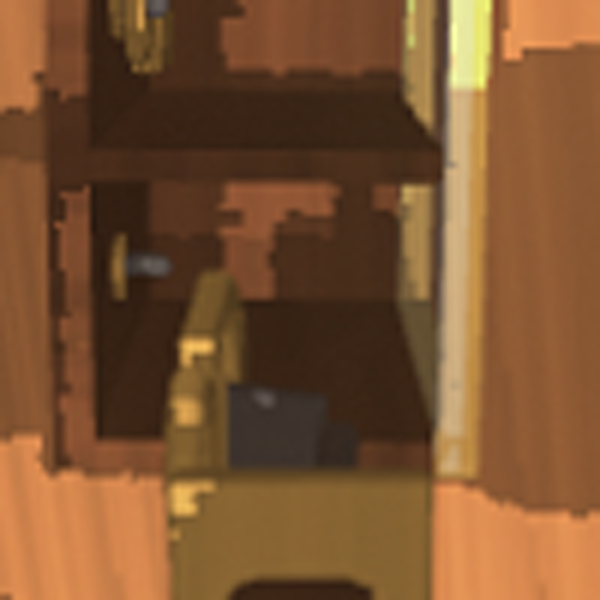

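View pics/s15c.png

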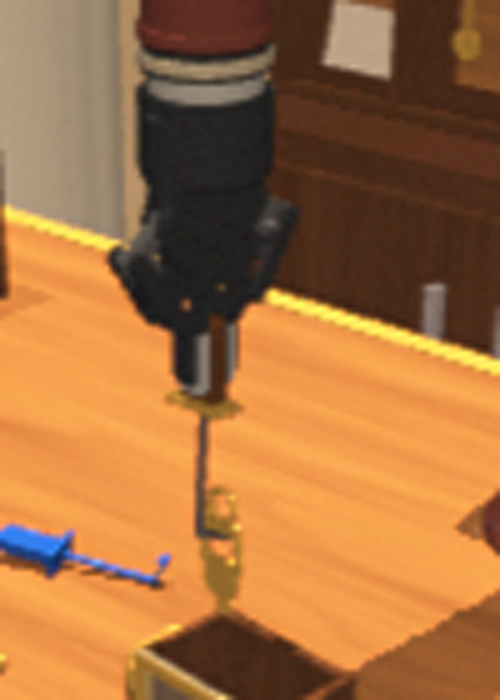

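```bash
cat >> h.py <<'E'
S=np.array([.435,.260,.145]); TH=-.25; RING=np.array([0.8,-13.2,96.5])
def swing(d,y,h):  # TCP so that ring centre is at swing-frame (d,y,h) mm
    X=np.array([np.cos(TH),np.sin(TH),0]);Y=np.array([-np.sin(TH),np.cos(TH),0])
    p=S+X*d/1e3+Y*y/1e3+[0,0,h/1e3]
    return p-(Y*RING[0]+X*RING[1]-np.array([0,0,RING[2]]))/1e3
def inswing():
    st(); o=ctrl.get_obs(); p=np.array(o['tool_pos'])-swing(0,0,0)
    print('ring in swing',np.round([p[0]*np.cos(TH)+p[1]*np.sin(TH),-p[0]*np.sin(TH)+p[1]*np.cos(TH),p[2]]@np.eye(3)*1000,2))
E
python3 -c "
from h import *
plan(swing(35,0,90),1.3208,step=2.5,dec=1)"
```

```text
10 rows
{'tx': 2.3, 'ty': -0.9, 'tz': 0.1, 'wz': 0.015}
{'tx': 2.3, 'ty': -0.9, 'tz': 0.2, 'wz': 0.015}
{'tx': 2.2, 'ty': -0.9, 'tz': 0.1, 'wz': 0.015}
{'tx': 2.2, 'ty': -1.0, 'tz': 0.2, 'wz': 0.015}
{'tx': 2.2, 'ty': -1.0, 'tz': 0.1, 'wz': 0.015}
{'tx': 2.2, 'ty': -1.0, 'tz': 0.2, 'wz': 0.015}
{'tx': 2.2, 'ty': -1.1, 'tz': 0.1, 'wz': 0.015}
{'tx': 2.2, 'ty': -1.1, 'tz': 0.2, 'wz': 0.015}
{'tx': 2.1, 'ty': -1.1, 'tz': 0.1, 'wz': 0.015}
{'tx': 2.2, 'ty': -1.2, 'tz': 0.2, 'wz': 0.015}
```

>>> send_rows --series '[{"tx": 0.7, "ty": -0.3, "tz": 0, "wx": 0, "wy": 0, "wz": 0.005, "jaw": 1}, {"tx": 1.3, "ty": -0.5, "tz": 0, "wx": 0, "wy": 0, "wz": 0.01, "jaw": 1}, {"tx": 1.9, "ty": -0.8, "tz": 0, "wx": 0, "wy": 0, "wz": 0.015, "jaw": 1}, {"tx": 2.2, "ty": -0.9, "tz": 0, "wx": 0, "wy": 0, "wz": 0.015, "jaw": 1}, {"tx": 2.2, "ty": -0.9, "tz": 0, "wx": 0, "wy": 0, "wz": 0.015, "jaw": 1}]'

```text
t: 19.4
tool_pos: [0.52, 0.1037, 0.3446]
tool_rot: [-2.395, -2.032, 0.002]
contact_force: [-0.9, 0.8, -1.8]
opening: 0.0136
```

```bash
python3 -c "
from h import *
st()
plan(swing(35,0,90),1.3208,step=2.2,dec=1)"
```

```text
t 19.4 p [519.98 103.66 344.58] yaw 1.4072 tilt [-0.0013 -0.0002] F [-0.88  0.82 -1.8 ] open 13.6
7 rows
{'tx': 1.9, 'ty': -0.9, 'tz': 0.2, 'wz': 0.012}
{'tx': 1.9, 'ty': -0.9, 'tz': 0.2, 'wz': 0.012}
{'tx': 1.9, 'ty': -0.9, 'tz': 0.2, 'wz': 0.012}
{'tx': 1.9, 'ty': -0.9, 'tz': 0.2, 'wz': 0.012}
{'tx': 1.9, 'ty': -1.0, 'tz': 0.2, 'wz': 0.012}
{'tx': 1.9, 'ty': -1.0, 'tz': 0.2, 'wz': 0.012}
{'tx': 1.9, 'ty': -1.0, 'tz': 0.1, 'wz': 0.012}
```

>>> send_rows --series '[{"tx": 2.0, "ty": -0.9, "tz": 0.1, "wx": 0, "wy": 0, "wz": 0.015, "jaw": 1}, {"tx": 2.0, "ty": -0.9, "tz": 0.2, "wx": 0, "wy": 0, "wz": 0.015, "jaw": 1}, {"tx": 2.0, "ty": -0.9, "tz": 0.2, "wx": 0, "wy": 0, "wz": 0.012, "jaw": 1}, {"tx": 2.0, "ty": -0.9, "tz": 0.2, "wx": 0, "wy": 0, "wz": 0.012, "jaw": 1}, {"tx": 1.8, "ty": -0.9, "tz": 0.2, "wx": 0, "wy": 0, "wz": 0.012, "jaw": 1}]'

```text
t: 20.02
tool_pos: [0.4903, 0.2165, 0.3346]
tool_rot: [-2.459, -1.951, 0.002]
contact_force: [0.2, -0.7, -2.8]
opening: 0.0134
```

```bash
python3 -c "
from h import *
st()
plan(swing(35,0,90),1.3208,step=2.2,dec=1)"
```

```text
t 20.02 p [490.25 216.52 334.58] yaw 1.3414 tilt [-0.0028  0.0012] F [ 0.24 -0.69 -2.76] open 13.4
2 rows
{'tx': 1.4, 'ty': -0.8, 'tz': 0.2, 'wx': -0.002, 'wz': 0.01}
{'tx': 1.4, 'ty': -0.8, 'tz': 0.1, 'wx': -0.002, 'wz': 0.01}
```

>>> send_rows --series '[{"tx": 1.2, "ty": -0.7, "tz": 0.2, "wx": -0.002, "wy": 0, "wz": 0.01, "jaw": 1}, {"tx": 0.8, "ty": -0.4, "tz": 0.1, "wx": -0.002, "wy": 0, "wz": 0.005, "jaw": 1}, {"tx": 0.3, "ty": -0.1, "tz": 0, "wx": 0, "wy": 0, "wz": 0, "jaw": 1}, {"tx": 0, "ty": 0, "tz": 0, "wx": 0, "wy": 0, "wz": 0, "jaw": 1}, {"tx": 0, "ty": 0, "tz": 0, "wx": 0, "wy": 0, "wz": 0, "jaw": 1}]'

```text
t: 20.65
tool_pos: [0.4816, 0.2451, 0.3307]
tool_rot: [-2.473, -1.937, 0.001]
contact_force: [-0.4, 0.8, -3.4]
opening: 0.0133
```

```bash
python3 -c "
from h import *
inswing();im,c=snap('wrist','w16'); crop('pics/w16.png','pics/w16c.png',170,110,330,220,5);snap('scene','s16'); crop('pics/s16.png','pics/s16c.png',290,90,420,250,4);inswing()"
```

```text
t 20.65 p [481.61 245.09 330.75] yaw 1.3289 tilt [-0.0003 -0.0002] F [-0.43  0.75 -3.37] open 13.3
ring in swing [35.65 -2.12 89.25]
t 20.75 p [481.66 245.05 330.81] yaw 1.3287 tilt [-0.0003 -0.0001] F [-0.07  0.04 -2.84] open 13.5
ring in swing [35.7  -2.14 89.31]
```

View pics/w16c.png

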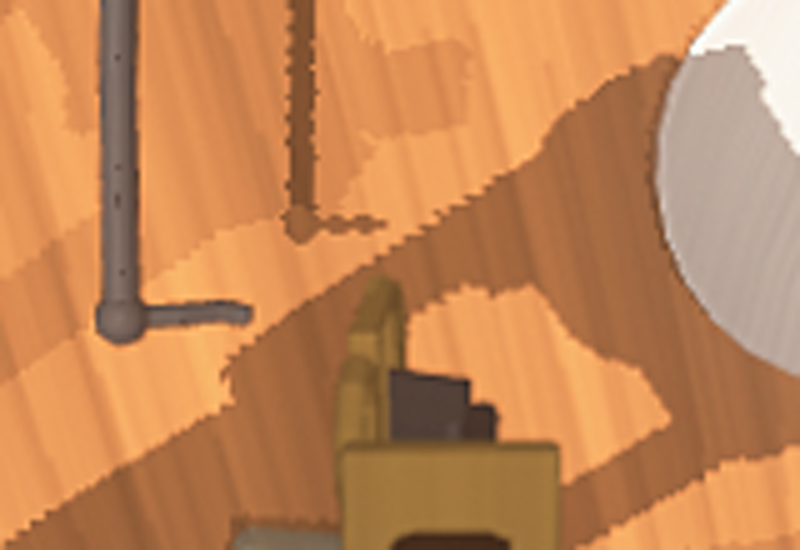

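View pics/s16c.png

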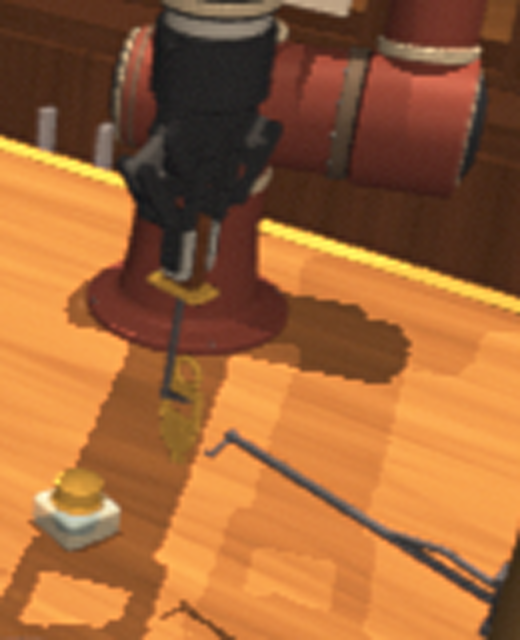

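```bash
python3 - <<'E'
from h import *
np.set_printoptions(precision=1,suppress=True)
g=lambda u,v:(170+(u+.5)/5-.5,110+(v+.5)/5-.5)
e=tool(g(121,315),171.75);t=tool(g(246,315),176.7);a=tool(g(119,10),171.75); hk0=tool(g(150,317),181); print('elbow',e,'tip',t,'arm',a)
d=a-e; print('arm dir vs tool x',np.arctan2(d[1],d[0])); d=t-e; print('hook dir vs tool y',np.arctan2(-d[0],d[1]),np.linalg.norm(d[:2]))
for q in [(336,400),(378,400),(390,400),(338,440),(340,362),(350,345),(403,340),(357,290),(400,290)]: print(q,tool(g(*q),88),tool(g(*q),96.5),tool(g(*q),108))
for q in [(380,280),(403,300),(355,320)]: print('fob',q,tool(g(*q),150),tool(g(*q),172))
E
python3 -c "
from h import *
crop('pics/w16.png','pics/w16d.png',225,155,295,215,11)"
```

```text
elbow [  5.2 -70.3 171.8] tip [  3.9 -44.2 176.7] arm [ 69.1 -68.4 171.8]
arm dir vs tool x 0.02891504077438597
hook dir vs tool y 0.047249996160387414 26.160606881519456
(336, 400) [  9.3 -18.1  88. ] [  7.  -18.8  96.5] [  3.9 -19.7 108. ]
(378, 400) [  9.3 -11.7  88. ] [  7.  -12.1  96.5] [  3.9 -12.7 108. ]
(390, 400) [ 9.3 -9.8 88. ] [  7.  -10.2  96.5] [  3.9 -10.7 108. ]
(338, 440) [  2.9 -17.9  88. ] [  0.4 -18.6  96.5] [ -3.1 -19.5 108. ]
(340, 362) [ 15.3 -17.4  88. ] [ 13.2 -18.   96.5] [ 10.4 -18.9 108. ]
(350, 345) [ 17.9 -15.8  88. ] [ 15.9 -16.4  96.5] [ 13.3 -17.2 108. ]
(403, 340) [18.7 -7.8 88. ] [16.7 -8.1 96.5] [ 14.1  -8.5 108. ]
(357, 290) [ 26.4 -14.6  88. ] [ 24.7 -15.2  96.5] [ 22.5 -15.9 108. ]
(400, 290) [26.3 -8.2 88. ] [24.7 -8.5 96.5] [ 22.5  -8.9 108. ]
fob (380, 280) [ 16.3 -14.2 150. ] [ 12.2 -15.3 172. ]
fob (403, 300) [ 12.4  -9.8 150. ] [  8.  -10.6 172. ]
fob (355, 320) [  8.5 -19.1 150. ] [  3.8 -20.6 172. ]
```

View pics/w16d.png

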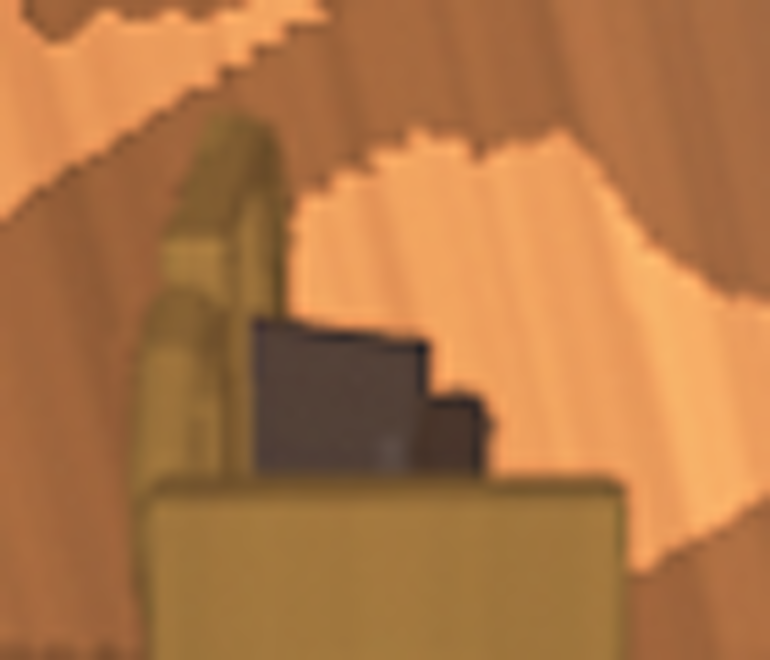

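>>> send_rows --series '[{"tx": 0.1, "ty": 0, "tz": 0.6, "wx": 0, "wy": 0, "wz": 0.008, "jaw": 1}, {"tx": 0.1, "ty": 0, "tz": 1.2, "wx": 0, "wy": 0, "wz": 0.008, "jaw": 1}, {"tx": 0.1, "ty": 0, "tz": 1.4, "wx": 0, "wy": 0, "wz": 0.008, "jaw": 1}, {"tx": 0, "ty": 0, "tz": 1.4, "wx": 0, "wy": 0, "wz": 0, "jaw": 1}, {"tx": 0, "ty": 0, "tz": 1.2, "wx": 0, "wy": 0, "wz": 0, "jaw": 1}]'

```text
t: 21.38
tool_pos: [0.4826, 0.2475, 0.2686]
tool_rot: [-2.499, -1.903, 0.001]
contact_force: [1.2, 0.7, -2.0]
opening: 0.0134
```

```bash
python3 -c "
from h import *
inswing()"
```

```text
t 21.38 p [482.59 247.46 268.63] yaw 1.3018 tilt [-0.0005 -0.0003] F [ 1.18  0.68 -2.04] open 13.4
ring in swing [36.02  0.42 27.13]
```

>>> send_rows --series '[{"tx": 0, "ty": 0, "tz": 1.2, "wx": 0, "wy": 0, "wz": 0, "jaw": 1}, {"tx": 0, "ty": 0, "tz": 0.6, "wx": 0, "wy": 0, "wz": 0, "jaw": 1}, {"tx": 0, "ty": 0, "tz": 0.1, "wx": 0, "wy": 0, "wz": 0, "jaw": 1}, {"tx": 0, "ty": 0, "tz": 0, "wx": 0, "wy": 0, "wz": 0, "jaw": 1}]'

```text
t: 21.88
tool_pos: [0.482, 0.2472, 0.2467]
tool_rot: [-2.499, -1.903, 0.004]
contact_force: [-0.4, 0.0, -1.9]
opening: 0.0131
```

```bash
python3 -c "
from h import *
inswing();im,c=snap('wrist','w17'); crop('pics/w17.png','pics/w17c.png',150,120,310,230,5);snap('scene','s17'); crop('pics/s17.png','pics/s17c.png',300,160,390,240,8);inswing()"
```

```text
t 21.88 p [482.02 247.23 246.73] yaw 1.3018 tilt [-0.0027 -0.0011] F [-0.4   0.04 -1.85] open 13.1
ring in swing [35.52  0.06  5.23]
t 21.98 p [482.13 247.3  247.04] yaw 1.3018 tilt [-0.0022 -0.0009] F [ 0.61  0.13 -2.01] open 13.2
ring in swing [35.6   0.16  5.54]
```

View pics/w17c.png

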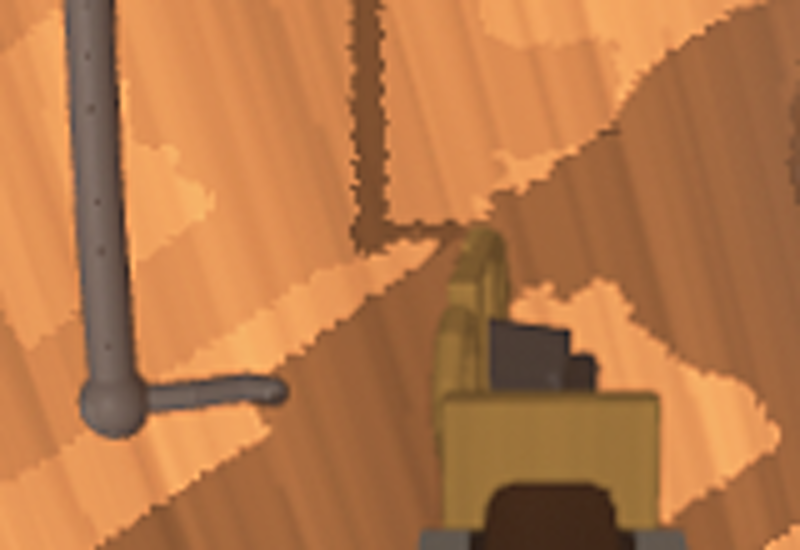

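View pics/s17c.png

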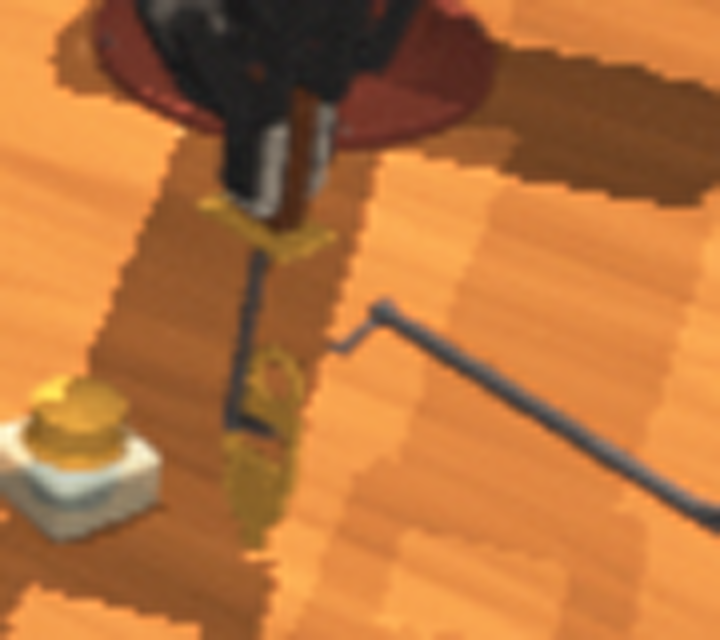

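```bash
python3 - <<'E'
from h import *
np.set_printoptions(precision=1,suppress=True)
g=lambda u,v:(150+(u+.5)/5-.5,120+(v+.5)/5-.5)
e=tool(g(112,404),88);t=tool(g(280,391),93);a=tool(g(92,20),88);print('elbow',e,'tip',t,'arm',a)
d=a-e; print('arm dir vs tool x',np.arctan2(d[1],d[0])); d=t-e; print('hook dir vs tool y',np.arctan2(-d[0],d[1]),np.linalg.norm(d[:2]))
for q in [(436,385),(438,400),(440,330),(478,330),(480,390),(455,305)]: print(q,tool(g(*q),86),tool(g(*q),96.5),tool(g(*q),106))
# scene: project predicted ring (swing frame now)
s=lambda p:((p[:,0]-300+.5)*8-.5,(p[:,1]-160+.5)*8-.5)
X=np.array([np.cos(TH),np.sin(TH),0]);Y=np.array([-np.sin(TH),np.cos(TH),0])
r=S+X*.0356+Y*.0002+[0,0,.0055]
P=[r,r+[0,0,.0135],r-[0,0,.0755],S+X*.0075+[0,0,.0085],S-X*.02+[0,0,.014]]
for nm,u,v in zip(['ring c','ring top','key low','tip','elbow'],*s(proj('scene',np.array(P)))): print(nm,round(u),round(v))
E
```

```text
elbow [  0.4 -70.2  88. ] tip [  1.2 -43.6  93. ] arm [ 60.8 -69.7  88. ]
arm dir vs tool x 0.008607772267859587
hook dir vs tool y -0.028551201969885125 26.61322075430801
(436, 385) [  4.3 -18.   86. ] [  1.2 -18.9  96.5] [ -1.6 -19.7 106. ]
(438, 400) [  1.9 -17.8  86. ] [ -1.3 -18.6  96.5] [ -4.2 -19.4 106. ]
(440, 330) [ 12.9 -17.3  86. ] [ 10.3 -18.1  96.5] [  7.8 -18.8 106. ]
(478, 330) [ 12.9 -11.5  86. ] [ 10.2 -12.1  96.5] [  7.8 -12.6 106. ]
(480, 390) [  3.5 -11.3  86. ] [  0.4 -11.9  96.5] [ -2.5 -12.4 106. ]
(455, 305) [ 16.8 -14.9  86. ] [ 14.3 -15.6  96.5] [ 12.  -16.3 106. ]
ring c 270 381
ring top 274 351
key low 249 541
tip 325 349
elbow 379 313
```

>>> send_rows --series '[{"tx": 0, "ty": -0.3, "tz": -0.1, "wx": -0.002, "wy": 0, "wz": 0, "jaw": 1}, {"tx": 0, "ty": -0.5, "tz": 0, "wx": 0, "wy": 0, "wz": 0, "jaw": 1}, {"tx": 0, "ty": -0.5, "tz": 0, "wx": 0, "wy": 0, "wz": 0, "jaw": 1}, {"tx": 0, "ty": -0.4, "tz": 0, "wx": 0, "wy": 0, "wz": 0, "jaw": 1}, {"tx": 0, "ty": -0.1, "tz": 0, "wx": 0, "wy": 0, "wz": 0, "jaw": 1}]'

```text
t: 22.6
tool_pos: [0.4638, 0.2527, 0.2494]
tool_rot: [2.498, 1.903, 0.002]
contact_force: [0.1, -0.4, -1.2]
opening: 0.0133
```

```bash
python3 -c "
from h import *
inswing();im,c=snap('wrist','w18'); crop('pics/w18.png','pics/w18c.png',170,140,290,230,6);snap('scene','s18'); crop('pics/s18.png','pics/s18c.png',310,170,390,240,8);inswing()"
```

```text
t 22.6 p [463.81 252.7  249.42] yaw 1.302 tilt [ 0.0017 -0.0006] F [ 0.06 -0.43 -1.23] open 13.3
ring in swing [16.52  0.85  7.92]
t 22.7 p [464.   252.66 249.43] yaw 1.302 tilt [ 0.0018 -0.0006] F [ 0.5   0.38 -1.28] open 13.4
ring in swing [16.72  0.86  7.93]
```

View pics/w18c.png

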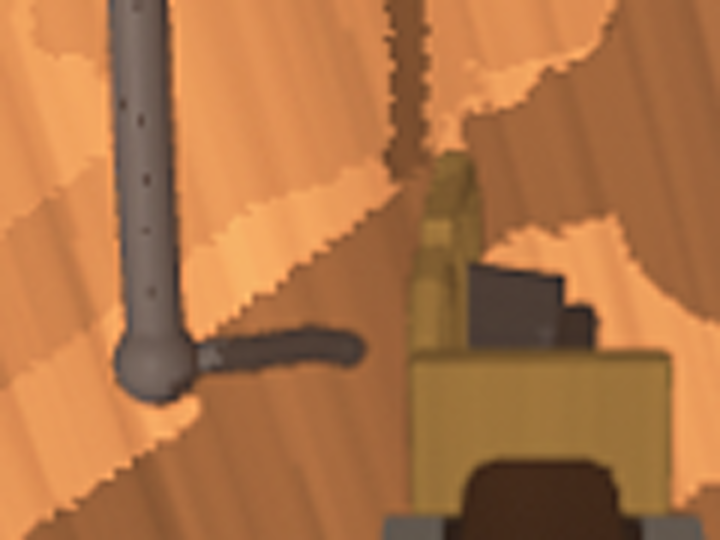

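View pics/s18c.png

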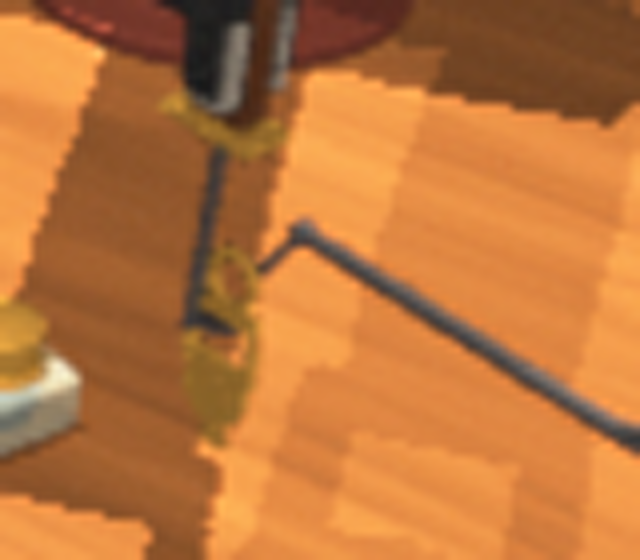

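>>> send_rows --series '[{"tx": 0, "ty": -0.2, "tz": 0.13, "wx": 0, "wy": 0, "wz": 0, "jaw": 1}, {"tx": 0, "ty": -0.3, "tz": 0, "wx": 0, "wy": 0, "wz": 0, "jaw": 1}, {"tx": 0, "ty": -0.3, "tz": 0, "wx": 0, "wy": 0, "wz": 0, "jaw": 1}]'

```text
t: 23.08
tool_pos: [0.4561, 0.2547, 0.2479]
tool_rot: [2.498, 1.902, 0.001]
contact_force: [-0.4, -0.3, -2.7]
opening: 0.0129
```

```bash
python3 -c "
from h import *
inswing()"
```

```text
t 23.07 p [456.08 254.74 247.85] yaw 1.3015 tilt [ 0.0015 -0.0008] F [-0.44 -0.29 -2.71] open 12.9
ring in swing [8.52 0.92 6.35]
```

>>> send_rows --series '[{"tx": 0, "ty": -0.3, "tz": 0, "wx": 0, "wy": 0, "wz": 0, "jaw": 1}, {"tx": 0, "ty": -0.3, "tz": 0, "wx": 0, "wy": 0, "wz": 0, "jaw": 1}, {"tx": 0, "ty": -0.2, "tz": 0, "wx": 0, "wy": 0, "wz": 0, "jaw": 1}, {"tx": 0, "ty": 0, "tz": 0, "wx": 0, "wy": 0, "wz": 0, "jaw": 1}]'

```text
t: 23.58
tool_pos: [0.4475, 0.2571, 0.2479]
tool_rot: [2.498, 1.903, 0.001]
contact_force: [-0.7, 1.0, -1.8]
opening: 0.0138
```

```bash
python3 -c "
from h import *
inswing();im,c=snap('wrist','w19'); crop('pics/w19.png','pics/w19c.png',190,140,290,230,7);snap('scene','s19'); crop('pics/s19.png','pics/s19c.png',310,170,390,240,8);inswing()"
```

```text
t 23.57 p [447.53 257.12 247.86] yaw 1.3018 tilt [ 0.0015 -0.0008] F [-0.73  1.01 -1.79] open 13.8
ring in swing [-0.34  1.11  6.36]
t 23.68 p [447.7  257.07 247.86] yaw 1.3016 tilt [ 0.0016 -0.0008] F [ 0.13  0.14 -2.28] open 13.4
ring in swing [-0.17  1.1   6.36]
```

View pics/w19c.png

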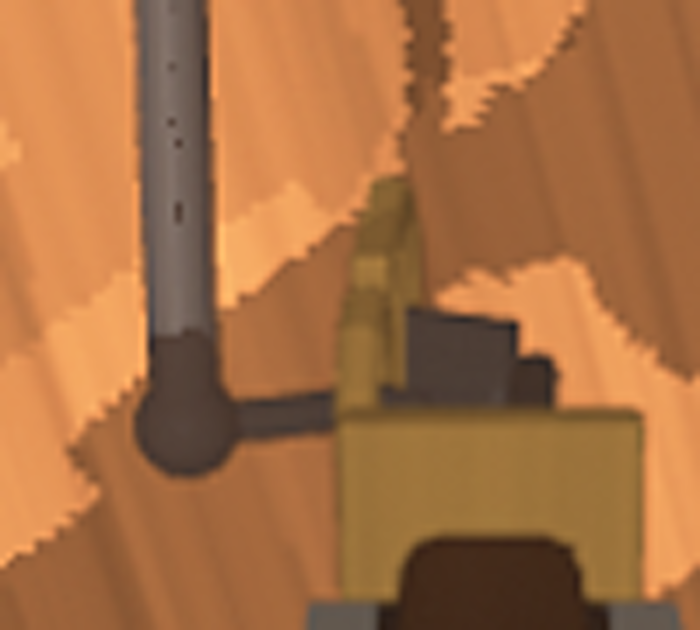

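View pics/s19c.png

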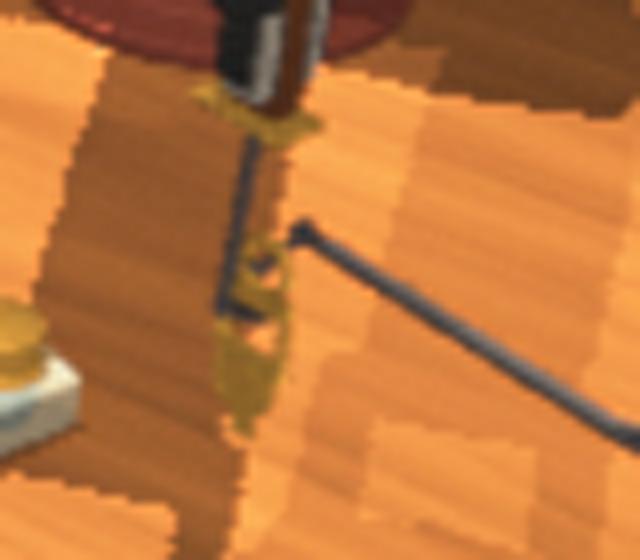

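>>> send_rows --series '[{"tx": 0, "ty": 0, "tz": 0.2, "wx": 0, "wy": 0, "wz": 0, "jaw": 1}, {"tx": 0, "ty": 0, "tz": 0.2, "wx": 0, "wy": 0, "wz": 0, "jaw": 1}, {"tx": 0, "ty": 0, "tz": 0.2, "wx": 0, "wy": 0, "wz": 0, "jaw": 1}]'

```text
t: 24.05
tool_pos: [0.448, 0.257, 0.2417]
tool_rot: [2.498, 1.902, 0.002]
contact_force: [-0.8, -0.7, -0.9]
opening: 0.0136
```

```bash
python3 -c "
from h import *
inswing()"
```

```text
t 24.05 p [448.   257.04 241.74] yaw 1.3014 tilt [ 0.002  -0.0006] F [-0.76 -0.7  -0.87] open 13.6
ring in swing [0.13 1.15 0.24]
```

>>> send_rows --series '[{"tx": 0, "ty": 0, "tz": 0.2, "wx": 0, "wy": 0, "wz": 0, "jaw": 1}, {"tx": 0, "ty": 0, "tz": 0.2, "wx": 0, "wy": 0, "wz": 0, "jaw": 1}]'

```text
t: 24.3
tool_pos: [0.4482, 0.2571, 0.2378]
tool_rot: [2.498, 1.902, 0.003]
contact_force: [0.0, 0.4, -1.2]
opening: 0.013
```

```bash
python3 -c "
from h import *
inswing();im,c=snap('wrist','w20'); crop('pics/w20.png','pics/w20c.png',190,140,290,230,7);snap('scene','s20'); crop('pics/s20.png','pics/s20c.png',310,170,390,240,8);inswing()"
```

```text
t 24.3 p [448.24 257.09 237.85] yaw 1.3013 tilt [ 0.0026 -0.0003] F [ 0.01  0.4  -1.19] open 13.0
ring in swing [ 0.35  1.25 -3.65]
t 24.4 p [448.04 257.05 237.57] yaw 1.3014 tilt [ 0.002  -0.0006] F [ 0.79 -0.23 -1.1 ] open 13.0
ring in swing [ 0.16  1.17 -3.93]
```

View pics/w20c.png

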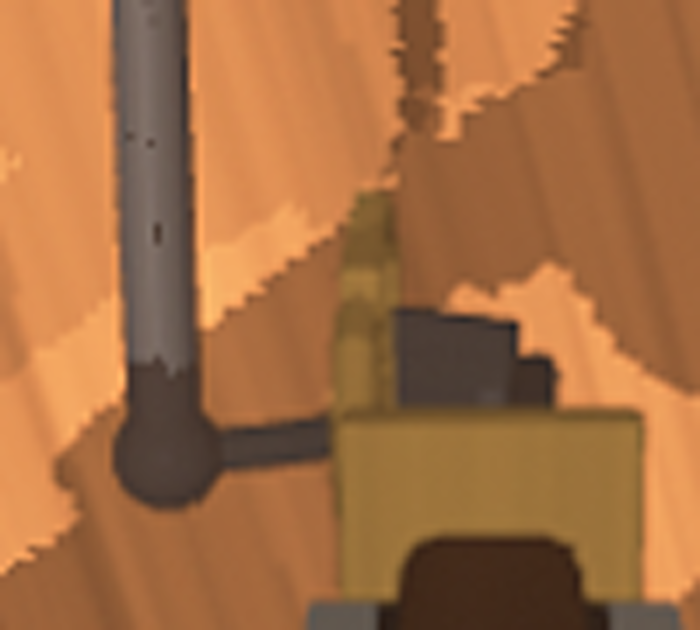

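View pics/s20c.png

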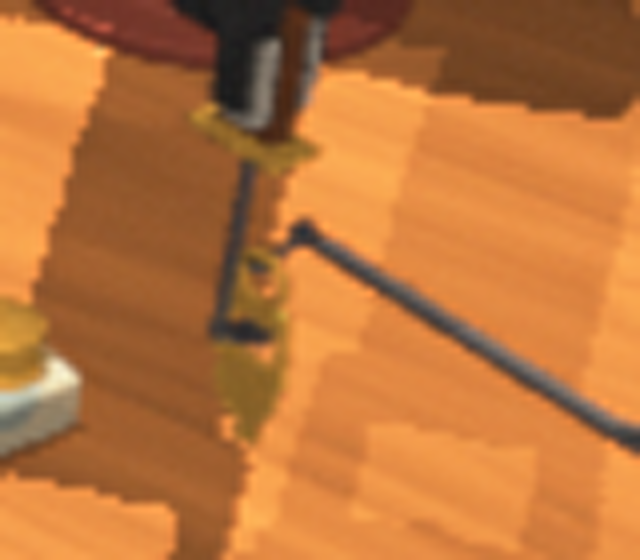

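>>> send_rows --series '[{"tx": 0, "ty": 0, "tz": 0.2, "wx": 0, "wy": 0, "wz": 0, "jaw": 1}, {"tx": 0, "ty": 0, "tz": 0.2, "wx": 0, "wy": 0, "wz": 0, "jaw": 1}, {"tx": 0, "ty": 0, "tz": 0.06, "wx": 0, "wy": 0, "wz": 0, "jaw": 1}]'

```text
t: 24.78
tool_pos: [0.4482, 0.2571, 0.2329]
tool_rot: [2.498, 1.902, 0.003]
contact_force: [-0.8, -0.1, -1.2]
opening: 0.0132
```

```bash
python3 -c "
from h import *
inswing();snap('scene','s21'); crop('pics/s21.png','pics/s21c.png',320,180,370,230,12);inswing()"
```

```text
t 24.77 p [448.19 257.09 232.93] yaw 1.3014 tilt [ 0.0024 -0.0004] F [-0.84 -0.1  -1.16] open 13.2
ring in swing [ 0.3   1.24 -8.57]
t 24.82 p [448.17 257.07 232.89] yaw 1.3013 tilt [ 0.0024 -0.0004] F [-0.28  0.37 -1.08] open 13.0
ring in swing [ 0.29  1.22 -8.61]
```

View pics/s21c.png

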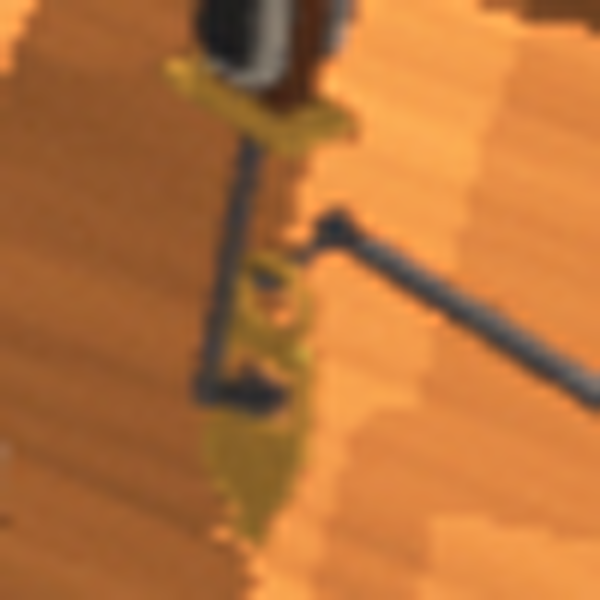

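>>> send_rows --series '[{"tx": 0, "ty": 0.15, "tz": 0, "wx": 0, "wy": 0, "wz": 0, "jaw": 1}, {"tx": 0, "ty": 0.2, "tz": 0, "wx": 0, "wy": 0, "wz": 0, "jaw": 1}, {"tx": 0, "ty": 0.2, "tz": 0, "wx": 0, "wy": 0, "wz": 0, "jaw": 1}]'

```text
t: 25.2
tool_pos: [0.4539, 0.2556, 0.2331]
tool_rot: [2.498, 1.902, 0.003]
contact_force: [0.7, 0.5, -1.5]
opening: 0.0135
```

```bash
python3 -c "
from h import *
inswing();im,c=snap('wrist','w22'); crop('pics/w22.png','pics/w22c.png',190,140,290,230,7);snap('scene','s22'); crop('pics/s22.png','pics/s22c.png',320,180,370,230,12);inswing()"
```

```text
t 25.2 p [453.85 255.59 233.1 ] yaw 1.3015 tilt [ 0.0028 -0.0003] F [ 0.68  0.5  -1.52] open 13.5
ring in swing [ 6.16  1.19 -8.4 ]
t 25.3 p [453.91 255.53 233.08] yaw 1.3012 tilt [ 0.0028 -0.0004] F [ 0.3   0.81 -1.1 ] open 12.9
ring in swing [ 6.23  1.15 -8.42]
```

View pics/w22c.png

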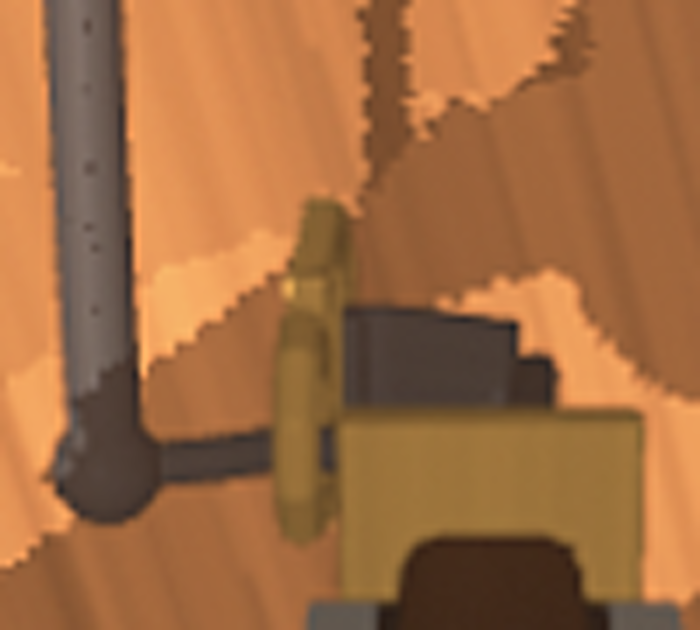

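View pics/s22c.png

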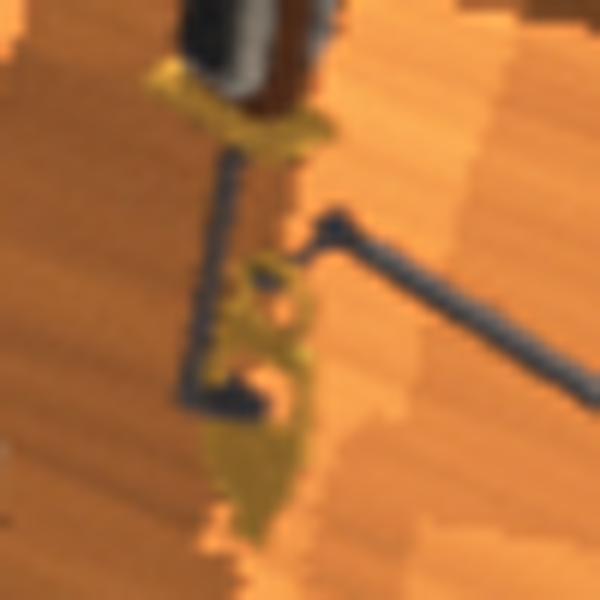

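>>> send_rows --series '[{"tx": 0, "ty": 0.3, "tz": 0, "wx": 0, "wy": 0, "wz": 0, "jaw": 1}, {"tx": 0, "ty": 0.4, "tz": 0, "wx": 0, "wy": 0, "wz": 0, "jaw": 1}, {"tx": 0, "ty": 0.5, "tz": 0, "wx": 0, "wy": 0, "wz": 0, "jaw": 1}, {"tx": 0, "ty": 0.6, "tz": 0, "wx": 0, "wy": 0, "wz": 0, "jaw": 1}, {"tx": 0, "ty": 0.6, "tz": 0, "wx": 0, "wy": 0, "wz": 0, "jaw": 1}]'

```text
t: 25.92
tool_pos: [0.4786, 0.2488, 0.2332]
tool_rot: [2.498, 1.902, 0.003]
contact_force: [0.6, 0.4, -2.4]
opening: 0.0135
```

```bash
python3 -c "
from h import *
inswing();im,c=snap('wrist','w23'); crop('pics/w23.png','pics/w23c.png',150,120,290,240,5);snap('scene','s23'); crop('pics/s23.png','pics/s23c.png',310,170,370,230,10);inswing()"
```

```text
t 25.93 p [478.56 248.76 233.18] yaw 1.3015 tilt [ 0.003  -0.0004] F [ 0.61  0.39 -2.39] open 13.5
ring in swing [31.79  0.69 -8.32]
t 26.02 p [478.72 248.64 233.16] yaw 1.3009 tilt [ 0.0031 -0.0004] F [-0.25 -0.55 -0.53] open 13.5
ring in swing [31.97  0.61 -8.34]
```

View pics/w23c.png

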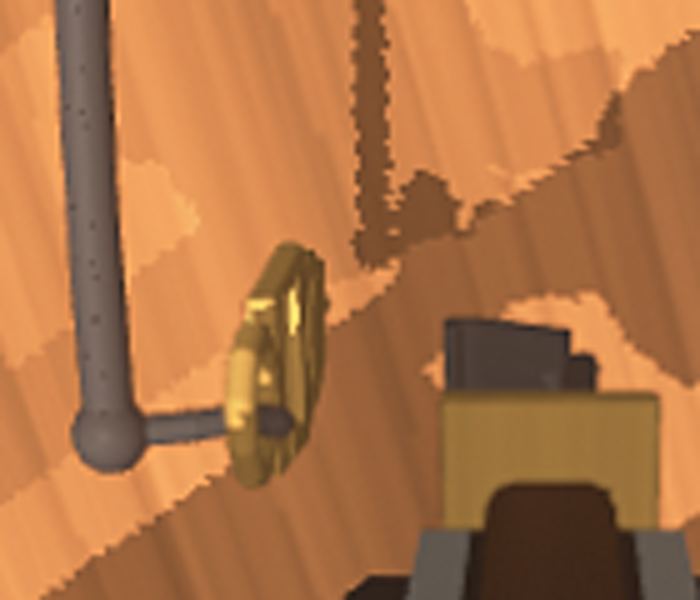

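View pics/s23c.png

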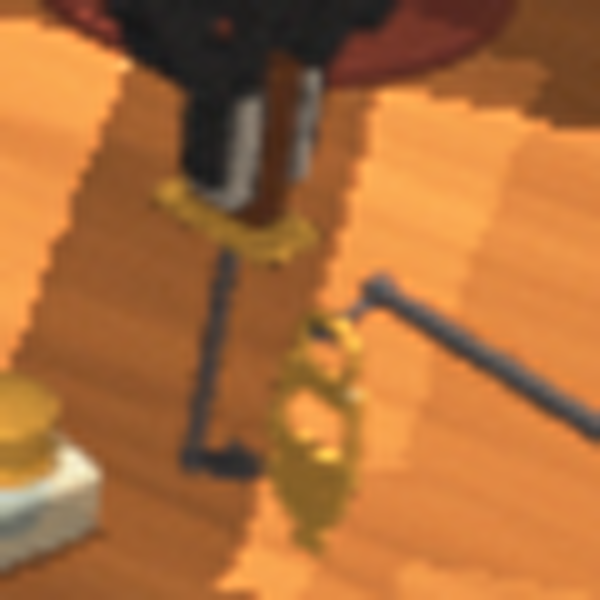

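>>> send_rows --series '[{"tx": 0, "ty": 0.3, "tz": -1.5, "wx": 0, "wy": 0, "wz": 0, "jaw": 1}, {"tx": 0, "ty": 0, "tz": -3.0, "wx": 0, "wy": 0, "wz": 0, "jaw": 1}, {"tx": 0, "ty": 0, "tz": -3.5, "wx": 0, "wy": 0, "wz": 0, "jaw": 1}, {"tx": -1.0, "ty": 0, "tz": -2.0, "wx": 0, "wy": 0, "wz": 0, "jaw": 1}]'

```text
t: 26.52
tool_pos: [0.4783, 0.2381, 0.337]
tool_rot: [2.498, 1.903, -0.0]
contact_force: [-0.1, -0.2, -1.0]
opening: 0.0132
```

```bash
python3 -c "
from h import *
st(); plan([.5227,-.2927,.30],1.2947,step=4.5,dec=1)"
```

```text
t 26.52 p [478.33 238.11 337.04] yaw 1.3017 tilt [ 0.0007 -0.0011] F [-0.09 -0.19 -1.02] open 13.2
12 rows
{'tx': -4.2, 'ty': 1.5, 'tz': 0.3}
{'tx': -4.2, 'ty': 1.5, 'tz': 0.3}
{'tx': -4.2, 'ty': 1.5, 'tz': 0.3}
{'tx': -4.1, 'ty': 1.6, 'tz': 0.3}
{'tx': -4.2, 'ty': 1.6, 'tz': 0.3}
{'tx': -4.1, 'ty': 1.6, 'tz': 0.3}
{'tx': -4.2, 'ty': 1.5, 'tz': 0.3}
{'tx': -4.1, 'ty': 1.6, 'tz': 0.3}
{'tx': -4.1, 'ty': 1.6, 'tz': 0.3}
{'tx': -4.2, 'ty': 1.5, 'tz': 0.4}
{'tx': -4.1, 'ty': 1.6, 'tz': 0.3}
{'tx': -4.2, 'ty': 1.6, 'tz': 0.4}
```

>>> send_rows --series '[{"tx": -3.0, "ty": 1.5, "tz": 0, "wx": 0, "wy": 0, "wz": 0, "jaw": 1}, {"tx": -4.2, "ty": 1.5, "tz": 0.1, "wx": 0, "wy": 0, "wz": 0, "jaw": 1}, {"tx": -4.2, "ty": 1.5, "tz": 0.1, "wx": 0, "wy": 0, "wz": 0, "jaw": 1}, {"tx": -4.2, "ty": 1.5, "tz": 0.2, "wx": 0, "wy": 0, "wz": 0, "jaw": 1}, {"tx": -4.2, "ty": 1.5, "tz": 0.2, "wx": 0, "wy": 0, "wz": 0, "jaw": 1}]'

```text
t: 27.15
tool_pos: [0.5006, 0.0241, 0.3425]
tool_rot: [2.485, 1.906, 0.022]
contact_force: [-0.4, 0.4, -1.1]
opening: 0.0133
```

>>> send_rows --series '[{"tx": -4.2, "ty": 1.5, "tz": 0.2, "wx": 0, "wy": 0, "wz": 0, "jaw": 1}, {"tx": -4.2, "ty": 1.5, "tz": 0.2, "wx": 0, "wy": 0, "wz": 0, "jaw": 1}, {"tx": -4.2, "ty": 1.5, "tz": 0.2, "wx": 0, "wy": 0, "wz": 0, "jaw": 1}, {"tx": -3.0, "ty": 1.1, "tz": 0.2, "wx": 0, "wy": 0, "wz": 0, "jaw": 1}]'

```text
t: 27.65
tool_pos: [0.5148, -0.1476, 0.3409]
tool_rot: [2.481, 1.901, 0.029]
contact_force: [0.7, 0.2, -1.1]
opening: 0.0132
```

```bash
python3 -c "
from h import *
st(); plan([.5227,-.2927,.29],1.2947,step=4,dec=1)"
```

```text
t 27.65 p [ 514.82 -147.6   340.87] yaw 1.308 tilt [ 0.0246 -0.0013] F [ 0.75  0.23 -1.1 ] open 13.2
4 rows
{'tx': -3.5, 'ty': 1.1, 'tz': 1.3, 'wx': 0.006, 'wz': 0.003}
{'tx': -3.4, 'ty': 1.1, 'tz': 1.3, 'wx': 0.006, 'wz': 0.003}
{'tx': -3.5, 'ty': 1.1, 'tz': 1.3, 'wx': 0.006, 'wz': 0.003}
{'tx': -3.4, 'ty': 1.2, 'tz': 1.2, 'wx': 0.006, 'wz': 0.003}
```

>>> send_rows --series '[{"tx": -3.5, "ty": 1.1, "tz": 1.0, "wx": 0.008, "wy": 0, "wz": 0.004, "jaw": 1}, {"tx": -3.5, "ty": 1.1, "tz": 1.0, "wx": 0.008, "wy": 0, "wz": 0.004, "jaw": 1}, {"tx": -3.0, "ty": 1.1, "tz": 1.0, "wx": 0.008, "wy": 0, "wz": 0.004, "jaw": 1}, {"tx": -1.0, "ty": 0.4, "tz": 0.4, "wx": 0, "wy": 0, "wz": 0, "jaw": 1}, {"tx": 0, "ty": 0, "tz": 0, "wx": 0, "wy": 0, "wz": 0, "jaw": 1}]'

```text
t: 28.28
tool_pos: [0.5228, -0.2696, 0.3127]
tool_rot: [2.505, 1.891, 0.012]
contact_force: [-0.1, 0.9, -0.7]
opening: 0.0134
```

```bash
python3 -c "
from h import *
st(); plan([.5227,-.2927,.275],1.2947,step=4,dec=2)"
```

```text
t 28.27 p [ 522.79 -269.65  312.71] yaw 1.2929 tilt [0.0077 0.0023] F [-0.15  0.86 -0.74] open 13.4
2 rows
{'tx': -1.12, 'ty': 0.3, 'tz': 1.88, 'wx': 0.003, 'wy': -0.002}
{'tx': -1.11, 'ty': 0.3, 'tz': 1.89, 'wx': 0.003, 'wy': -0.002}
```

>>> send_rows --series '[{"tx": -1.2, "ty": 0.32, "tz": 1.0, "wx": 0.005, "wy": -0.002, "wz": 0, "jaw": 1}, {"tx": -1.0, "ty": 0.3, "tz": 1.0, "wx": 0.002, "wy": -0.001, "wz": 0, "jaw": 1}, {"tx": 0, "ty": 0, "tz": 0.5, "wx": 0, "wy": 0, "wz": 0, "jaw": 1}, {"tx": 0, "ty": 0, "tz": 0, "wx": 0, "wy": 0, "wz": 0, "jaw": 1}]'

```text
t: 28.78
tool_pos: [0.5233, -0.2917, 0.2872]
tool_rot: [-2.505, -1.896, -0.002]
contact_force: [0.5, 0.2, -0.8]
opening: 0.0131
```

```bash
python3 -c "
from h import *
st(); plan([.5227,-.2927,.275],1.2947,n=1,dec=2)"
```

```text
t 28.77 p [ 523.33 -291.69  287.15] yaw 1.2959 tilt [0.0009 0.0012] F [ 0.53  0.21 -0.78] open 13.1
1 rows
{'tx': -0.12, 'ty': -0.03, 'tz': 1.21}
```

>>> send_rows --series '[{"tx": -0.1, "ty": -0.03, "tz": 1.2, "wx": 0, "wy": 0, "wz": 0, "jaw": 1}, {"tx": 0, "ty": 0, "tz": 1.0, "wx": 0, "wy": 0, "wz": 0, "jaw": 1}, {"tx": 0, "ty": 0, "tz": 0.5, "wx": 0, "wy": 0, "wz": 0, "jaw": 1}]'

```text
t: 29.15
tool_pos: [0.5229, -0.2921, 0.2588]
tool_rot: [2.504, 1.897, 0.003]
contact_force: [0.7, 0.2, -0.9]
opening: 0.0136
```

```bash
python3 -c "
from h import *
st(); plan([.5227,-.2927,.20],1.2947,n=4,dec=2); snap('wrist','w24'); crop('pics/w24.png','pics/w24c.png',200,110,320,250,5)"
```

```text
t 29.15 p [ 522.94 -292.08  258.84] yaw 1.2967 tilt [0.0015 0.0009] F [ 0.72  0.24 -0.91] open 13.6
4 rows
{'tx': -0.02, 'tz': 1.47}
{'tx': -0.02, 'tz': 1.47}
{'tx': -0.02, 'ty': -0.01, 'tz': 1.47}
{'tx': -0.01, 'tz': 1.47}
```

View pics/w24c.png

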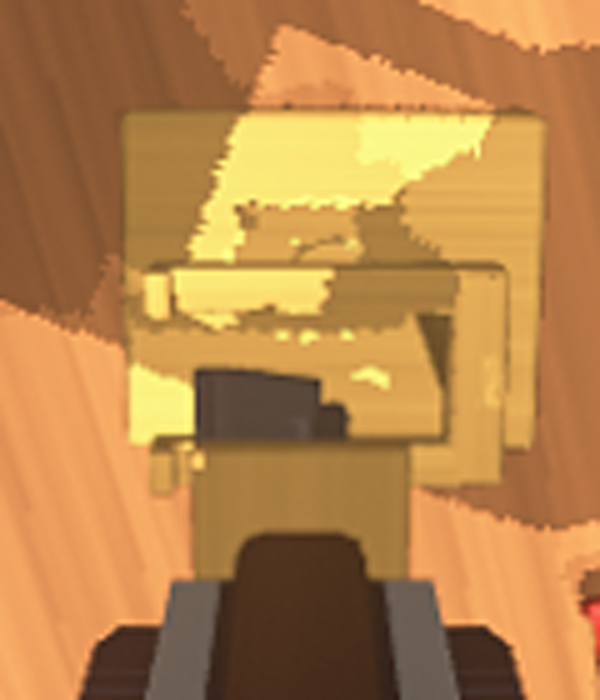

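The rod's hook lies between the tines; the pose matches the one recorded at pick-up. Lowering straight down.

>>> send_rows --series '[{"tx": -0.03, "ty": 0, "tz": 1.4, "wx": 0, "wy": 0, "wz": 0.002, "jaw": 1}, {"tx": -0.02, "ty": 0, "tz": 1.5, "wx": 0, "wy": 0, "wz": 0, "jaw": 1}, {"tx": 0, "ty": 0, "tz": 1.5, "wx": 0, "wy": 0, "wz": 0, "jaw": 1}, {"tx": 0, "ty": 0, "tz": 1.5, "wx": 0, "wy": 0, "wz": 0, "jaw": 1}]'

```text
t: 29.7
tool_pos: [0.523, -0.2925, 0.1961]
tool_rot: [2.506, 1.894, 0.003]
contact_force: [-0.0, 0.2, -0.5]
opening: 0.0127
```

```bash
python3 -c "
from h import *
st(); plan([.5227,-.2927,.145],1.2947,n=4,dec=2)"
```

```text
t 29.7 p [ 522.96 -292.54  196.05] yaw 1.2946 tilt [0.002  0.0006] F [-0.02  0.16 -0.49] open 12.7
4 rows
{'tx': -0.01, 'ty': -0.01, 'tz': 1.28}
{'tx': -0.01, 'ty': -0.01, 'tz': 1.28}
{'tz': 1.27}
{'tx': -0.01, 'ty': -0.01, 'tz': 1.28}
```

>>> send_rows --series '[{"tx": 0, "ty": 0, "tz": 1.4, "wx": 0, "wy": 0, "wz": 0, "jaw": 1}, {"tx": 0, "ty": 0, "tz": 1.4, "wx": 0, "wy": 0, "wz": 0, "jaw": 1}, {"tx": 0, "ty": 0, "tz": 1.1, "wx": 0, "wy": 0, "wz": 0, "jaw": 1}, {"tx": 0, "ty": 0, "tz": 0.5, "wx": 0, "wy": 0, "wz": 0, "jaw": 1}]'

```text
t: 30.2
tool_pos: [0.5223, -0.292, 0.1471]
tool_rot: [-2.505, -1.893, -0.002]
contact_force: [0.4, -0.2, -2.0]
opening: 0.0133
```

```bash
python3 -c "
from h import *
st(); plan([.5227,-.2927,.1375],1.2947,n=1,dec=2)"
```

```text
t 30.2 p [ 522.28 -291.97  147.07] yaw 1.2945 tilt [-0.0003  0.0023] F [ 0.4  -0.21 -1.99] open 13.3
1 rows
{'tx': -0.06, 'ty': 0.06, 'tz': 0.96, 'wy': -0.002}
```

>>> send_rows --series '[{"tx": -0.05, "ty": 0.05, "tz": 0.4, "wx": 0, "wy": -0.002, "wz": 0, "jaw": 1}, {"tx": 0, "ty": 0, "tz": 0.3, "wx": 0, "wy": 0, "wz": 0, "jaw": 1}, {"tx": 0, "ty": 0, "tz": 0.15, "wx": 0, "wy": 0, "wz": 0, "jaw": 1}, {"tx": 0, "ty": 0, "tz": 0, "wx": 0, "wy": 0, "wz": 0, "jaw": 1}]'

```text
t: 30.7
tool_pos: [0.5233, -0.2931, 0.1391]
tool_rot: [2.505, 1.894, 0.0]
contact_force: [0.1, 0.2, -1.2]
opening: 0.0134
```

```bash
python3 -c "
from h import *
st()"
```

```text
t 30.7 p [ 523.34 -293.09  139.1 ] yaw 1.2946 tilt [ 0.0008 -0.001 ] F [ 0.09  0.19 -1.18] open 13.4
```

>>> send_rows --series '[{"tx": 0, "ty": -0.05, "tz": 0.12, "wx": 0, "wy": 0, "wz": 0, "jaw": 1}, {"tx": 0, "ty": 0, "tz": 0.05, "wx": 0, "wy": 0, "wz": 0, "jaw": 1}]'

```text
t: 30.95
tool_pos: [0.5231, -0.2931, 0.1379]
tool_rot: [2.504, 1.893, 0.0]
contact_force: [-0.4, 0.4, -1.4]
opening: 0.0136
```

```bash
python3 -c "
from h import *
st()"
```

```text
t 30.95 p [ 523.07 -293.14  137.87] yaw 1.2946 tilt [ 0.0016 -0.0016] F [-0.44  0.41 -1.41] open 13.6
```

>>> send_rows --series '[{"tx": 0, "ty": -0.03, "tz": 0.06, "wx": 0, "wy": 0, "wz": 0, "jaw": 1}, {"tx": 0, "ty": 0, "tz": 0.03, "wx": 0, "wy": 0, "wz": 0, "jaw": 1}]'

```text
t: 31.2
tool_pos: [0.5228, -0.2931, 0.1372]
tool_rot: [2.504, 1.893, 0.001]
contact_force: [-0.7, 0.6, 0.6]
opening: 0.0132
```

```bash
python3 -c "
from h import *
st()"
```

```text
t 31.2 p [ 522.82 -293.09  137.21] yaw 1.2946 tilt [ 0.0018 -0.0017] F [-0.66  0.59  0.58] open 13.2
```

>>> send_rows --series '[{"tx": 0, "ty": 0, "tz": 0, "wx": 0, "wy": 0, "wz": 0, "jaw": 0.7}, {"tx": 0, "ty": 0, "tz": 0, "wx": 0, "wy": 0, "wz": 0, "jaw": 0.4}, {"tx": 0, "ty": 0, "tz": 0, "wx": 0, "wy": 0, "wz": 0, "jaw": 0}, {"tx": 0, "ty": 0, "tz": 0, "wx": 0, "wy": 0, "wz": 0, "jaw": 0}]'

```text
t: 31.7
tool_pos: [0.5234, -0.2935, 0.1381]
tool_rot: [2.503, 1.892, 0.001]
contact_force: [-0.5, -0.9, -0.6]
opening: 0.0781
```

```bash
python3 -c "
from h import *
st()"
```

```text
t 31.7 p [ 523.36 -293.48  138.1 ] yaw 1.2946 tilt [ 0.0032 -0.0028] F [-0.51 -0.92 -0.61] open 78.1
```

>>> send_rows --series '[{"tx": 0, "ty": 0, "tz": -1.5, "wx": 0, "wy": 0, "wz": 0, "jaw": 0}, {"tx": 0, "ty": 0, "tz": -2.5, "wx": 0, "wy": 0, "wz": 0, "jaw": 0}, {"tx": 0, "ty": 0, "tz": -3.0, "wx": 0, "wy": 0, "wz": 0, "jaw": 0}, {"tx": 0, "ty": 0, "tz": -3.0, "wx": 0, "wy": 0, "wz": 0, "jaw": 0}, {"tx": 0, "ty": 0, "tz": 0, "wx": 0, "wy": 0, "wz": 0, "jaw": 0}]'

```text
t: 32.33
tool_pos: [0.5236, -0.2936, 0.2455]
tool_rot: [2.5, 1.89, 0.003]
contact_force: [-0.4, 0.6, 0.0]
opening: 0.0858
```

>>> send_rows --series '[{"tx": 0, "ty": 0, "tz": 0, "wx": 0, "wy": 0, "wz": 0, "jaw": 0}, {"tx": 0, "ty": 0, "tz": 0, "wx": 0, "wy": 0, "wz": 0, "jaw": 0}]'

```text
t: 32.58
tool_pos: [0.523, -0.2931, 0.2439]
tool_rot: [2.502, 1.891, 0.002]
contact_force: [-1.0, 0.3, 0.7]
opening: 0.0857
```

```bash
python3 - <<'E'
from h import *
st();im,c=snap('wrist','w25');snap('scene','s25');snap('top','t25');st()
def up(f,x0,y0,x1,y1,k):
    return cv2.resize(cv2.imread(f)[y0:y1,x0:x1],None,fx=k,fy=k,interpolation=cv2.INTER_CUBIC)
o=np.zeros((600,800,3),np.uint8)
a=up('pics/w25.png',190,140,330,290,2.6);o[:a.shape[0],:a.shape[1]]=a
b=up('pics/s25.png',320,170,390,240,6);o[:b.shape[0],375:375+b.shape[1]]=b
d=up('pics/s25.png',160,130,310,250,1.7);o[395:395+204,:255]=d[:204]
cv2.imwrite('pics/fin.png',o)
E
```

```text
t 32.58 p [ 522.96 -293.13  243.94] yaw 1.2946 tilt [ 0.0043 -0.0036] F [-1.    0.27  0.74] open 85.7
t 32.73 p [ 522.83 -293.02  243.54] yaw 1.2946 tilt [ 0.0035 -0.0031] F [ 0.79 -0.39 -0.53] open 85.4
```

View pics/fin.png

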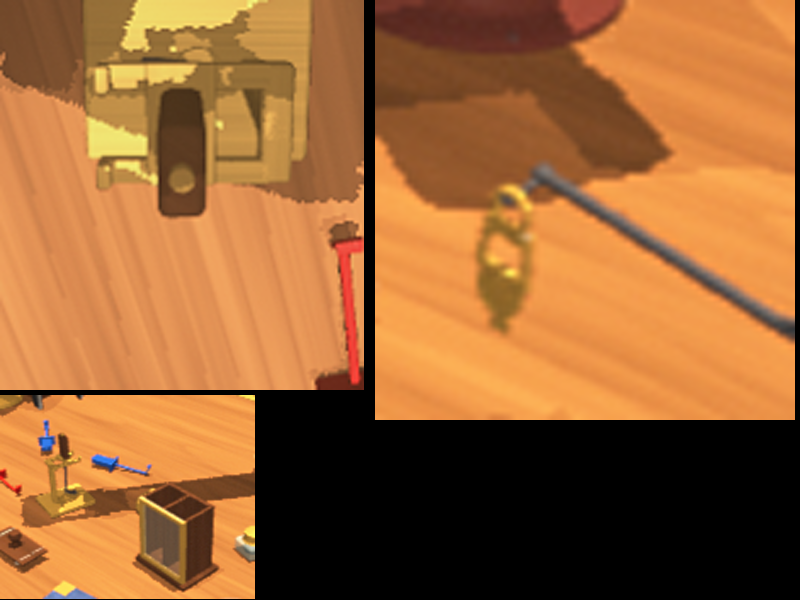

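View pics/s25.png

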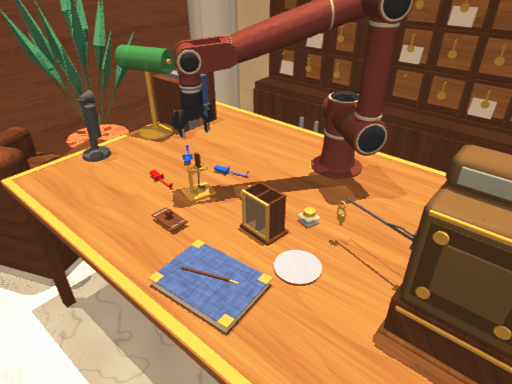

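```bash
python3 - <<'E'
from h import *
print(proj('scene',S), 'elbow',proj('scene',S+np.array([-.02*np.cos(TH),-.02*np.sin(TH),.014])))
st(); print(ctrl.finish_job())
E
```

```text
[[341.62655373 204.69609195]] elbow [[346.89776467 198.70928827]]
t 32.73 p [ 522.83 -293.02  243.54] yaw 1.2946 tilt [ 0.0035 -0.0031] F [ 0.79 -0.39 -0.53] open 85.4
the job is handed in; nothing more can be done
None
```

The teardrop key now hangs by its ring on the swing arm's hook, the rod is back in its stand, and I handed the job in at 32.7 s of the 72 s. No verdict was reported, so what follows rests on my own checks.

- **Finding the key:** the teardrop key was in the bay at y=-28. Its fob widens and has a rounded end; the other key's fob is square.
- **Rod:** the bend put the hook about 6 mm towards the pane. I felt for the back board in steps of 0.3 to 0.4 mm; contact showed as the arm stalling at about 1 N.
- **Lift and hang:** I lifted the key by its bar, cleared the peg and rim, and threaded the ring over the swing arm's hook. The scene and wrist pictures both showed the hook through the ring. I then lowered the rod, drew it out of the fob window and put it back in the stand.

**Last checks:**
- The ring centre appears at pixel (342, 203) in the scene picture; the hook point projects to (342, 205). The key looks still.
- The rod is upright with its collar on both tines, and I released it within about 1 mm of where I picked it up.
- The gripper is open, about 10 cm above the rod's handle, touching nothing.
- The inkwell, blotter rocker and salver look unmoved. I did not look inside the well again to confirm the square key, and the desk bell was out of sight in the last picture I viewed. I never brought the arm or rod near the bell, or into the square key's bay.

**One disagreement:** the top camera placed the well 5 to 8 mm off from the wrist and scene cameras, which agreed with each other. I used those two, and the back board was felt about 1 mm from where they put it.

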